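# Fetch the gear from behind the cans

## Task

Clear the red spray can, the yellow oil bottle and the blue grease tin off the grey stand and stand all three on the black rubber mat; only then fetch the brass gear from behind them and lay it flat in the middle of the round steel seat on the green work plate. With the gear there, put the three containers back on the stand, each upright in the middle of the pad of its own colour, and let go of everything. Keep the containers upright all the time.

Things in the scene. Friction and masses are not known exactly. Their poses are not given: they have to be found in the camera images.
- spray_can_center (a point): red spray can with a white band and a black cap; 88 mm tall in all, round, its straight side 46 mm in diameter from the foot up to 62 mm above the foot. At the start it stands upright on the red pad. This point is on its axis, half-way up (44 mm above its foot); z is its axis. Loose, 0.14 to 0.35 kg.
- oil_bottle_center (a point): yellow plastic oil bottle with a paper label and a narrow red spout; 88 mm tall in all, round, its straight side 46 mm in diameter from the foot up to 62 mm above the foot. At the start it stands upright on the yellow pad. This point is on its axis, half-way up (44 mm above its foot); z is its axis. Loose, 0.14 to 0.35 kg.
- grease_tin_center (a point): blue grease tin with an aluminium screw lid (lid 41 mm in diameter, from 72 mm up); 86 mm tall in all, round, its straight side 46 mm in diameter from the foot up to 62 mm above the foot. At the start it stands upright on the blue pad. This point is on its axis, half-way up (43 mm above its foot); z is its axis. Loose, 0.14 to 0.35 kg.
- gear_center (a point): brass gear, a round disc 50 mm in diameter and 30 mm tall with teeth all round and a black bore, lying flat on the grey stand (the stand's sheet is 10 mm above the table) behind the front container and between the other two. This point is its centre, 15 mm above its underside; z is its axis. Loose, 0.2 to 0.4 kg. Gripped across its diameter.
- pad_red: red painted square plate 64 x 64 mm, 4 mm thick, fixed on the grey stand. Origin at the centre of its underside, so its top is 4 mm above the origin. At the start the red container stands on it. z up; x points to the back of the stand (the side with the upright lip, away from the robot), y along the stand to the left; all three pads have the yaw of the stand.
- pad_yellow: yellow painted square plate 64 x 64 mm, 4 mm thick, fixed on the grey stand. Origin at the centre of its underside, so its top is 4 mm above the origin. At the start the yellow container stands on it. z up; x points to the back of the stand (the side with the upright lip, away from the robot), y along the stand to the left; all three pads have the yaw of the stand.
- pad_blue: blue painted square plate 64 x 64 mm, 4 mm thick, fixed on the grey stand. Origin at the centre of its underside, so its top is 4 mm above the origin. At the start the blue container stands on it. z up; x points to the back of the stand (the side with the upright lip, away from the robot), y along the stand to the left; all three pads have the yaw of the stand.
- mat: black rubber mat lying on the table to the left or the right of the stand, 240 mm (x) by 110 mm (y), 4 mm thick: the side area for the three containers. Origin at the centre of its underside, z up, x along its long side.
- work_plate: green square steel plate 130 x 130 mm, 16 mm thick, on the other side of the stand, with a round bright steel seat 76 mm in diameter raised 3 mm in its middle. Origin at the centre of its underside, z up; the seat's top, on which the gear is laid, is 19 mm above the origin.
- stand: grey sheet-metal storage stand fixed to the table, 190 mm (x) by 240 mm (y), 10 mm thick, with a lip rising to 40 mm above the table along its back edge (+x) and 30 mm lips at the back of its two sides. Origin at the centre of its underside; x points to its back. Pad centres: one in front at (-50, 0) mm, two at the sides at (10, 68) and (10, -68) mm in its frame; which colour is where changes. A loose steel nut 12 mm high, not needed, lies in its back left corner.

How it is judged:
On the way, in this order (a step that is already met when the one before it is completed fails the run):
1. all three containers stand upright on the mat, released, while the gear is still in its place on the stand (x of spray_can_center in the frame of mat between -0.105 and 0.105 m and y of spray_can_center in the frame of mat between -0.042 and 0.042 m and z of each of spray_can_center, oil_bottle_center in the frame of mat below 0.054 m and angle between each of spray_can_center, oil_bottle_center, grease_tin_center's own z axis and vertical below 0.12 rad and contact force between each of spray_can, oil_bottle, grease_tin and the fingers below 0.1 N and x of oil_bottle_center in the frame of mat between -0.105 and 0.105 m and y of oil_bottle_center in the frame of mat between -0.042 and 0.042 m and x of grease_tin_center in the frame of mat between -0.105 and 0.105 m and y of grease_tin_center in the frame of mat between -0.042 and 0.042 m and z of grease_tin_center in the frame of mat below 0.053 m and distance of gear_center from where it was at the start of the episode below 0.03 m), for 0.2 s.
2. the gear lies flat on the round seat, released, while the three containers still stand on the mat (horizontal distance between gear_center and work_plate below 0.012 m and z of gear_center in the frame of work_plate between 0.028 and 0.04 m and angle between each of gear_center, spray_can_center, oil_bottle_center, grease_tin_center's own z axis and vertical below 0.12 rad and contact force between each of gear, spray_can, oil_bottle, grease_tin and the fingers below 0.1 N and x of spray_can_center in the frame of mat between -0.105 and 0.105 m and y of spray_can_center in the frame of mat between -0.042 and 0.042 m and z of each of spray_can_center, oil_bottle_center in the frame of mat below 0.054 m and x of oil_bottle_center in the frame of mat between -0.105 and 0.105 m and y of oil_bottle_center in the frame of mat between -0.042 and 0.042 m and x of grease_tin_center in the frame of mat between -0.105 and 0.105 m and y of grease_tin_center in the frame of mat between -0.042 and 0.042 m and z of grease_tin_center in the frame of mat below 0.053 m), for 0.2 s.
At the end, for the whole second after the job is handed in: The gear lies flat on the seat of the work plate with its centre within 12 mm of the seat's centre, and each container stands upright on the pad of its own colour within 12 mm of the pad's centre; all are released and at rest (horizontal distance between gear_center and work_plate below 0.012 m and z of gear_center in the frame of work_plate between 0.028 and 0.04 m and angle between each of gear_center, spray_can_center, oil_bottle_center, grease_tin_center's own z axis and vertical below 0.12 rad and contact force between each of gear, spray_can, oil_bottle, grease_tin and the fingers below 0.1 N and linear speed of each of gear, spray_can, oil_bottle, grease_tin below 0.02 m/s and horizontal distance between spray_can_center and pad_red below 0.012 m and z of spray_can_center in the frame of pad_red below 0.054 m and horizontal distance between oil_bottle_center and pad_yellow below 0.012 m and z of oil_bottle_center in the frame of pad_yellow below 0.054 m and horizontal distance between grease_tin_center and pad_blue below 0.012 m and z of grease_tin_center in the frame of pad_blue below 0.053 m); the robot touches nothing.
It fails at once if a container is tipped by more than about 30 degrees (angle between any of spray_can_center, oil_bottle_center, grease_tin_center's own z axis and vertical above 0.52 rad).
It also fails if it takes over 134 s, if anything falls off the work surface, if the arm or the gripper's body presses on something with over 40 N, if the wrist force passes 120 N, or if a joint passes its speed limit or range.

## Robot

A 6-joint arm with a two-finger parallel gripper is mounted at the origin on the work surface. World frame = base frame: x ahead of the robot, y to its left, z up, the work surface at z = 0. Lengths are in m, angles in rad, forces in N, time in s.
With the tool pointing down it reaches from about 0.325 to 0.925 m from the base axis. Payload 3.1 kg.
Tool frame: the origin (TCP) lies midway between the tips of the shut fingers; the grasp point (between the pads) lies 19 mm behind it (robot.pinch_z is the distance from the TCP to the grasp point, in m); z points along the fingers, y is the line along which they close (so a half turn about z gives the same grasp; the last joint's range is limited). The gripper opens to 85 mm and grips with 20 to 120 N. Pads are 22 mm wide; open, the fingers measure 114 mm over their backs; the gripper's body (76 mm by 85 mm) begins 54 mm behind the grasp point. The pads swing forward as they close: fully open they stand 13 mm farther back than shut.
Start: joints at [0.99, 0.217, 1.613, -0, 1.311, -0.112], TCP at [0.282, 0.558, 0.231] pointing down, gripper open.
Joint ranges: [-2.75, 2.75], [-0.78, 2.1], [0.31, 2.55], [-1.13, 4.27], [0.13, 2.63], [-2.58, 2.58]. Speed limits (rad/s): [2.79, 2.79, 3.14, 3.14, 3.14, 3.14].

## Interface

Orientations are given as a rotation vector (axis times angle).
In Python, from bench import robot, eyes gives the robot as it stands.
- The arm moves only by the tool move_arm, never from a script. Its argument "series" is a list of rows, each an object of numbers: "dx", "dy", "dz": the shift along the tool's x, y, z in mm; "roll": the turn about the tool's z in degrees; "gripper": the finger opening in mm, from 0 to 85.4. In form: [{"dx": .., "dy": .., "dz": .., "roll": .., "gripper": ..}, ...]. A call has 1 to 8 rows; each row shifts and turns the commanded pose from where the row before left it, along the tool's axes as they then stand; what a row does not reach is not made up. A row lasts 1/10 s, in which the tool goes at most 50 mm and 8.59 degrees, less where a joint would pass 70% of its speed; a pose out of reach is approached as far as the arm can. A call with a gripper value outside its range is refused whole. The fingers move at their own pace and stop on an object; "newtons" is the grip in N (left out, the last holds). Time passes only in rows, so rows that do not move let the fingers close. It gives the time, the measured TCP pose, the force, the opening and the grip force at its end, in the units of the state.
- robot.get_obs(): the state, without advancing time (a new reading comes with each control period).
- eyes.snapshot(name): name is "side" or "top" or "wrist"; returns (picture, depth): 384x512x3 uint8, red, green, blue; 384x512 float32, m along the optical axis (not along the pixel's ray), 0 where there is no reading.
- eyes.get_calibration(name): a dict with "fx", "fy", "cx", "cy" (pixels), "R" (3x3) and "t" (3): a world point X has camera coordinates R X + t. Camera axes: x right, y down, z forward; pixel columns grow to the right and rows downward; lengths in m; the calibration is good to about 2 mm. The wrist camera is an equidistant fisheye: a pixel r from the principal point sees the ray r / f radians off the axis. A picture is of the moment at which its call begins: read the wrist's pose just before it. get_calibration takes no time and is no camera call; for the wrist camera it gives the pose at the moment of the call.
- robot.job_done(): hands the job in; it is judged then, once.
The state is a dict: "t": time; "joints": joint angles; "joint_vel": joint speeds; "joint_efforts": joint torques, N m; "position": TCP position; "tcp_rot": TCP orientation; "wrist_force": force on the tool from outside, world axes, zero at the start; "moment": the same for the moment, N m; "opening": finger opening in m; "grasp_force": force on a finger pad.
Only numpy, scipy, OpenCV 4.12 (cv2) and the standard library are available. Lean on these libraries where they do the work, as an engineer would, in place of code of your own. Each camera call takes 0.05 s, during which the arm holds its last target. There are 200 camera calls.

## Working session

There is one attempt and no reset: what is moved stays moved. The work goes in short steps, Python scripts to look and compute and a tool call to move; the robot and the scene stay as the last step left them, time stands still between calls to the robot, and variables do not carry over. Pictures are saved under pics/ and viewed, at most 14 in all, crops included, and the job is handed in when it is done.

Besides the shell and the picture viewer there is one more tool, called after "Call:" by a JSON object that holds its "method" and its "body", one argument or row to a line. move_arm: Moves the arm, as the interface text tells. Its arguments: {"type":"object","properties":{"series":{"type":"array"},"newtons":{"type":"number"}},"required":["series"]}

```bash
mkdir -p pics; ls
python3 - <<'E'
from bench import robot, eyes
import cv2,numpy as np
o=robot.get_obs();print(o)
ps=[]
for n in("top","side"):
    p,d=eyes.snapshot(n);np.savez(f"/tmp/{n}.npz",p=p,d=d);ps.append(p)
    c=eyes.get_calibration(n);print(n,c)
cv2.imwrite("pics/a.png",cv2.resize(ps[0],(800,600))[...,::-1]);cv2.imwrite("pics/b.png",ps[1][...,::-1])
E
```

```text
pics
{'t': 0.0, 'joints': array([ 9.89791295e-01,  2.17748317e-01,  1.61491065e+00, -2.10047927e-05,
        1.31130450e+00, -1.12215365e-01]), 'joint_vel': array([ 1.26215478e-03,  1.60857956e-05,  3.54156033e-04, -1.73422534e-03,
       -4.47431210e-04,  2.30751096e-04]), 'joint_efforts': array([ 1.37755364e-05, -3.96855962e+01, -3.03849435e+01, -1.97347449e-04,
        9.93090158e-03, -1.08559553e-05]), 'position': array([0.28192828, 0.55689699, 0.22998416]), 'tcp_rot': array([-0.7294574 , -3.05492129,  0.00351253]), 'wrist_force': array([0.06974046, 0.16554567, 0.23508292]), 'moment': array([ 8.22989951e-05, -3.74748361e-02,  3.02112791e-02]), 'grasp_force': 0.0, 'opening': 0.0856090838675353}
top {'fx': 381.4593092474206, 'fy': 381.4593092474206, 'cx': 250.9352399702033, 'cy': 197.15714589710086, 'R': array([[ 0.02273056, -0.99953306, -0.0204203 ],
       [-0.99103428, -0.01983796, -0.13212686],
       [ 0.13166007,  0.02324053, -0.99102245]]), 't': array([0.00183538, 0.55644102, 0.9961725 ])}
side {'fx': 449.87219499036416, 'fy': 449.87219499036416, 'cx': 253.14985148749463, 'cy': 193.27554971952293, 'R': array([[-0.99652178, -0.0818295 ,  0.01575656],
       [-0.06736445,  0.67973269, -0.73035985],
       [ 0.04905473, -0.72888093, -0.68288083]]), 't': array([0.54323574, 0.0650002 , 0.97255516])}
```

View pics/a.png

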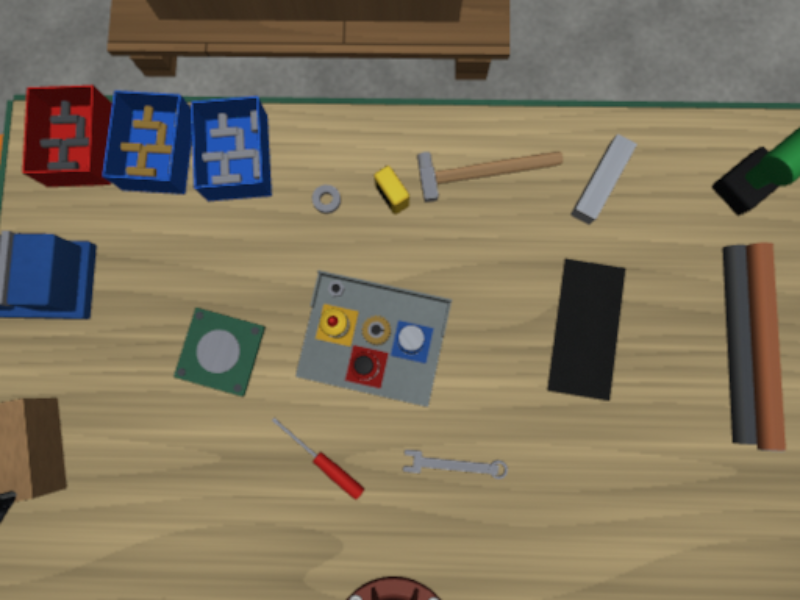

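View pics/b.png

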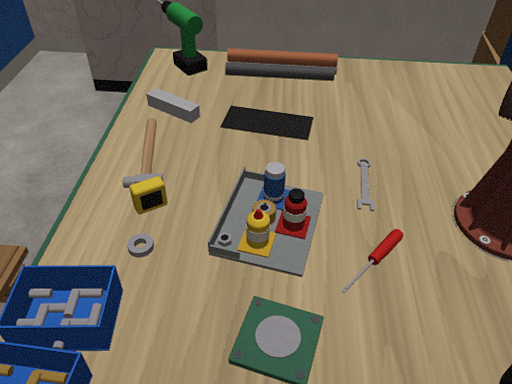

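The top view shows the stand near (374,338) of 800x600, with yellow on the left pad (333,322), red in front (365,365), blue on the right pad (411,338) and the gear at (376,330). The mat is on the right (587,330) and the plate on the left (218,352).

```bash
cat > h.py <<'E'
import numpy as np, cv2, sys
from scipy.spatial.transform import Rotation as Ro
from bench import robot, eyes
def plane(c,uv,z):
    uv=np.atleast_2d(np.asarray(uv,float)); R,t=c["R"],c["t"]; o=-R.T@t
    r=np.c_[(uv[:,0]-c["cx"])/c["fx"],(uv[:,1]-c["cy"])/c["fy"],np.ones(len(uv))]@R
    return o+r*((z-o[2])/r[:,2])[:,None]
def mask(p,lo,hi,roi):
    h=cv2.cvtColor(p,cv2.COLOR_RGB2HSV); m=cv2.inRange(h,lo,hi); k=np.zeros_like(m)
    x0,y0,x1,y1=roi; k[y0:y1,x0:x1]=m[y0:y1,x0:x1]
    n,l,s,_=cv2.connectedComponentsWithStats(k)
    return (l==1+np.argmax(s[1:,4])).astype(np.uint8)
def rect(c,m,z):
    q=np.argwhere(m)[:,::-1]; w=plane(c,q,z)[:,:2]
    return cv2.minAreaRect((w*1000).astype(np.float32))
def go(x,y,z=None,ang=None):
    "mm target, ang = tool y direction deg"
    o=robot.get_obs(); M=Ro.from_rotvec(o["tcp_rot"]).as_matrix(); p=o["position"]*1000
    z=p[2] if z is None else z
    d=M.T@(np.array([x,y,z])-p); a=np.degrees(np.arctan2(M[1,1],M[0,1]))
    print("t",round(o["t"],2),"at",p.round(1),"ang",round(a,1),"d",d.round(1),
      "roll",None if ang is None else round(-((ang-a+90)%180-90),1))
E
cat > m.py <<'E'
from h import *
for n in("top",):
    f=np.load(f"/tmp/{n}.npz");p,d=f["p"],f["d"];c=eyes.get_calibration(n)
    print("mat",rect(c,mask(p,(0,0,0),(180,255,50),(335,150,410,265)),.004))
    print("plate",rect(c,mask(p,(50,60,20),(95,255,255),(105,190,175,260)),.016))
    seat=mask(p,(0,0,120),(180,60,255),(115,200,165,250));print("seat",plane(c,np.argwhere(seat)[:,::-1].mean(0),.019),seat.sum())
    for nm,lo,hi,roi in(("yel",(20,100,60),(32,255,255),(195,185,235,230)),("blue",(100,100,40),(125,255,255),(245,200,285,240)),("red",(0,120,40),(8,255,255),(215,218,255,255)),("red2",(170,120,40),(180,255,255),(215,218,255,255))):
        try: print(nm,rect(c,mask(p,lo,hi,roi),.014))
        except Exception as e: print(nm,e)
    # tops from depth
    v,u=np.mgrid[185:260,185:295]; D=d[185:260,185:295]
    P=np.stack([(u-c["cx"])/c["fx"]*D,(v-c["cy"])/c["fy"]*D,D],-1)
    W=(P-c["t"])@c["R"]
    m=((W[...,2]>.06)&(D>0)).astype(np.uint8)
    k,l=cv2.connectedComponents(m)
    for i in range(1,k):
        w=W[l==i]
        if len(w)>15:
            t=w[w[:,2]>.066]; print("obj",len(w),w.mean(0).round(3),"mid",((w.max(0)+w.min(0))/2).round(3),"zmax",w[:,2].max().round(3))
    s=((W[...,2]>.03)&(W[...,2]<.048)).astype(np.uint8);k,l,st,ce=cv2.connectedComponentsWithStats(s)
    for i in range(1,k):
        if st[i,4]>30:w=W[l==i];print("low",st[i,4],w.mean(0).round(3),w.max(0).round(3),w.min(0).round(3))
    g=mask(p,(12,90,60),(28,255,230),(228,198,254,222)); print("gear",plane(c,np.argwhere(g)[:,::-1].mean(0),.04),g.sum(),rect(c,g,.04))
    # stand: grey low-saturation incl everything
    hs=cv2.cvtColor(p,cv2.COLOR_RGB2HSV)
E
python3 m.py
```

```text
mat ((532.4274291992188, -329.76361083984375), (106.68827819824219, 236.2522735595703), 81.75896453857422)
plate ((476.7416687011719, 317.7687072753906), (129.23753356933594, 127.14764404296875), 75.88020324707031)
seat [[0.47666813 0.31981463 0.019     ]] 563
yel ((527.9930419921875, 112.21073913574219), (64.76239776611328, 64.32133483886719), 78.56855010986328)
blue ((501.3155212402344, -21.027908325195312), (63.453125, 63.36360549926758), 78.73773193359375)
red ((456.2349853515625, 57.51422882080078), (61.83955383300781, 61.76631546020508), 78.81318664550781)
red2 ((450.84808349609375, 77.30668640136719), (0.0, 0.0), 0.0)
obj 253 [0.524 0.111 0.082] mid [0.525 0.112 0.082] zmax 0.105
obj 255 [ 0.499 -0.018  0.096] mid [ 0.501 -0.018  0.083] zmax 0.104
obj 256 [0.454 0.057 0.09 ] mid [0.455 0.058 0.083] zmax 0.105
low 67 [ 0.58  -0.044  0.038] [0.59  0.001 0.044] [ 0.57  -0.086  0.03 ]
low 265 [0.517 0.043 0.039] [0.542 0.067 0.045] [0.494 0.018 0.03 ]
gear [[0.51750206 0.04056295 0.04      ]] 169 ((517.8443603515625, 40.86138153076172), (48.614620208740234, 45.7743034362793), 1.6790645122528076)
```

```bash
python3 -c "
from h import *
go(455.8,57.5,230,78.7)"
```

```text
t 0.1 at [282.  557.  230.1] ang 63.1 d [-380.7 -367.     0.8] roll -15.6
```

Call:
{"method": "move_arm", "body": {
  "series": [
    {"dx":-33,"dy":-32},
    {"dx":-33,"dy":-32},
    {"dx":-33,"dy":-32},
    {"dx":-33,"dy":-32},
    {"dx":-33,"dy":-32},
    {"dx":-33,"dy":-32},
    {"dx":-33,"dy":-32},
    {"dx":-33,"dy":-32}
  ],
  "newtons": 40
}}

```text
invalid input
```

Call:
{"method": "move_arm", "body": {
  "series": [
    {"dx":-33,"dy":-32},
    {"dx":-33,"dy":-32},
    {"dx":-33,"dy":-32},
    {"dx":-18,"dy":-15},
    {"roll":-7.8},
    {"roll":-7.8},
    {"dz":0},
    {"dz":0}
  ]
}}

```text
invalid input
```

```bash
python3 -c "
from h import *
go(455.8,57.5,38,78.7)"
```

```text
t 0.1 at [282.  557.  230.1] ang 63.1 d [-380.8 -366.6  192.8] roll -15.6
```

Call:
{"method": "move_arm", "body": {
  "series": [
    {"dx":-33,"dy":-32,"dz":0,"roll":0,"gripper":85},
    {"dx":-33,"dy":-32,"dz":0,"roll":0,"gripper":85},
    {"dx":-33,"dy":-32,"dz":0,"roll":0,"gripper":85},
    {"dx":-33,"dy":-32,"dz":0,"roll":0,"gripper":85},
    {"dx":-33,"dy":-32,"dz":0,"roll":0,"gripper":85},
    {"dx":-33,"dy":-32,"dz":0,"roll":0,"gripper":85},
    {"dx":-33,"dy":-32,"dz":0,"roll":0,"gripper":85},
    {"dx":-33,"dy":-32,"dz":0,"roll":0,"gripper":85}
  ],
  "newtons": 40
}}

```text
t: 0.9
position: [0.4021, 0.2081, 0.231]
tcp_rot: [-0.729, -3.056, 0.0]
wrist_force: [0.3, 0.0, -0.4]
opening: 0.0846
grasp_force: 0.0
```

Call:
{"method": "move_arm", "body": {
  "series": [
    {"dx":-33,"dy":-32,"dz":0,"roll":0,"gripper":85},
    {"dx":-33,"dy":-32,"dz":0,"roll":0,"gripper":85},
    {"dx":-33,"dy":-32,"dz":0,"roll":0,"gripper":85},
    {"dx":-18,"dy":-15,"dz":0,"roll":0,"gripper":85},
    {"dx":0,"dy":0,"dz":0,"roll":-7.8,"gripper":85},
    {"dx":0,"dy":0,"dz":0,"roll":-7.8,"gripper":85},
    {"dx":0,"dy":0,"dz":40,"roll":0,"gripper":85},
    {"dx":0,"dy":0,"dz":0,"roll":0,"gripper":85}
  ]
}}

```text
t: 1.7
position: [0.4521, 0.0579, 0.1863]
tcp_rot: [-0.308, -3.115, 0.001]
wrist_force: [-0.7, -0.4, -1.1]
opening: 0.0852
grasp_force: 0.0
```

```bash
python3 -c "
from h import *
go(455.8,57.5,38,78.7)"
```

```text
t 1.7 at [452.1  57.9 186.3] ang 78.7 d [ -5.4   0.6 148.3] roll 0.0
```

Call:
{"method": "move_arm", "body": {
  "series": [
    {"dx":-4,"dy":0,"dz":0,"roll":0,"gripper":85},
    {"dx":0,"dy":0,"dz":40,"roll":0,"gripper":85},
    {"dx":0,"dy":0,"dz":40,"roll":0,"gripper":85},
    {"dx":0,"dy":0,"dz":35,"roll":0,"gripper":85},
    {"dx":0,"dy":0,"dz":30,"roll":0,"gripper":85},
    {"dx":0,"dy":0,"dz":0,"roll":0,"gripper":85},
    {"dx":0,"dy":0,"dz":0,"roll":0,"gripper":85}
  ]
}}

```text
t: 2.4
position: [0.4615, 0.0573, 0.0475]
tcp_rot: [0.308, 3.125, 0.0]
wrist_force: [0.7, 0.3, 0.7]
opening: 0.0854
grasp_force: 0.0
```

Call:
{"method": "move_arm", "body": {
  "series": [
    {"dx":0,"dy":0,"dz":0,"roll":0,"gripper":35},
    {"dx":0,"dy":0,"dz":0,"roll":0,"gripper":35},
    {"dx":0,"dy":0,"dz":0,"roll":0,"gripper":35},
    {"dx":0,"dy":0,"dz":0,"roll":0,"gripper":35},
    {"dx":0,"dy":0,"dz":0,"roll":0,"gripper":35},
    {"dx":0,"dy":0,"dz":0,"roll":0,"gripper":35},
    {"dx":0,"dy":0,"dz":0,"roll":0,"gripper":35},
    {"dx":0,"dy":0,"dz":0,"roll":0,"gripper":35}
  ]
}}

```text
t: 3.2
position: [0.4621, 0.0571, 0.0485]
tcp_rot: [0.308, 3.123, 0.0]
wrist_force: [-1.4, -0.9, 6.3]
opening: 0.0447
grasp_force: 40.5
```

```bash
python3 -c "
from h import *
go(463,-320,160,81.8);print(robot.get_obs()['opening'])"
```

```text
t 3.2 at [462.1  57.1  48.5] ang 78.7 d [ -74.8 -369.6 -111.4] roll -3.1
0.04473863911566202
```

Gripped a bit high and off-centre; regrip lower.

Call:
{"method": "move_arm", "body": {
  "series": [
    {"dx":0,"dy":0,"dz":0,"roll":0,"gripper":85},
    {"dx":0,"dy":0,"dz":0,"roll":0,"gripper":85},
    {"dx":0,"dy":0,"dz":0,"roll":0,"gripper":85},
    {"dx":0,"dy":0,"dz":0,"roll":0,"gripper":85},
    {"dx":0,"dy":0,"dz":0,"roll":0,"gripper":85},
    {"dx":5,"dy":0,"dz":9,"roll":0,"gripper":85},
    {"dx":0,"dy":0,"dz":0,"roll":0,"gripper":85},
    {"dx":0,"dy":0,"dz":0,"roll":0,"gripper":85}
  ]
}}

```text
t: 4.0
position: [0.4545, 0.0583, 0.0365]
tcp_rot: [-0.308, -3.125, 0.0]
wrist_force: [0.3, -0.5, 0.7]
opening: 0.085
grasp_force: 0.0
```

Call:
{"method": "move_arm", "body": {
  "series": [
    {"dx":0,"dy":0,"dz":0,"roll":0,"gripper":35},
    {"dx":0,"dy":0,"dz":0,"roll":0,"gripper":35},
    {"dx":0,"dy":0,"dz":0,"roll":0,"gripper":35},
    {"dx":0,"dy":0,"dz":0,"roll":0,"gripper":35},
    {"dx":0,"dy":0,"dz":0,"roll":0,"gripper":35},
    {"dx":0,"dy":0,"dz":0,"roll":0,"gripper":35},
    {"dx":0,"dy":0,"dz":0,"roll":0,"gripper":35}
  ]
}}

```text
t: 4.7
position: [0.456, 0.0583, 0.0377]
tcp_rot: [0.308, 3.125, 0.0]
wrist_force: [0.6, 0.2, 4.0]
opening: 0.0452
grasp_force: 41.5
```

```bash
python3 -c "
from h import *
go(463,-320,160,81.8);print(robot.get_obs()['opening'])
p,d=eyes.snapshot('side');cv2.imwrite('pics/c.png',cv2.resize(p[140:300,180:380],(700,560))[...,::-1])"
```

```text
t 4.7 at [456.   58.3  37.7] ang 78.7 d [ -80.8 -369.6 -122.3] roll -3.1
0.04519939440335204
```

View pics/c.png

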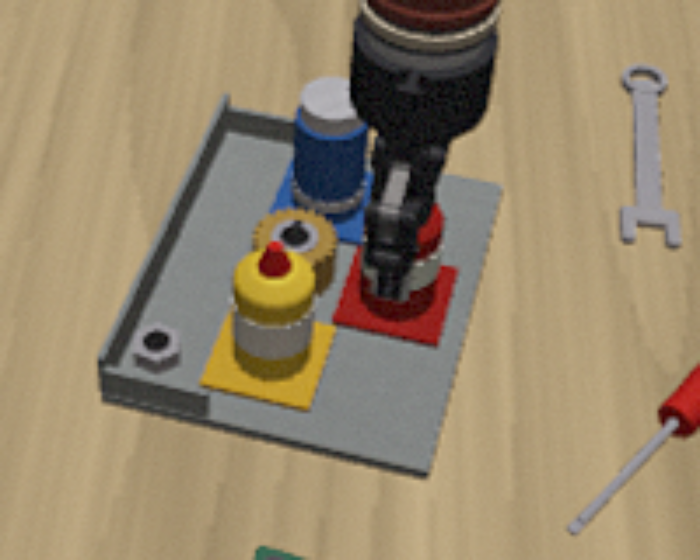

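The side view shows the finger on the red can's middle (395,260 in the crop), with everything upright. Lift and carry to the near mat slot.

Call:
{"method": "move_arm", "body": {
  "series": [
    {"dx":0,"dy":0,"dz":-15,"roll":0,"gripper":35},
    {"dx":0,"dy":0,"dz":-30,"roll":0,"gripper":35},
    {"dx":0,"dy":0,"dz":-40,"roll":0,"gripper":35},
    {"dx":0,"dy":0,"dz":-37,"roll":0,"gripper":35},
    {"dx":-4,"dy":-20,"dz":0,"roll":0,"gripper":35},
    {"dx":-8,"dy":-40,"dz":0,"roll":0,"gripper":35},
    {"dx":-8,"dy":-40,"dz":0,"roll":0,"gripper":35},
    {"dx":-8,"dy":-40,"dz":0,"roll":0,"gripper":35}
  ]
}}

```text
t: 5.55
position: [0.454, -0.0854, 0.158]
tcp_rot: [-0.306, -3.124, -0.001]
wrist_force: [1.5, -0.1, -3.1]
opening: 0.0454
grasp_force: 41.8
```

Call:
{"method": "move_arm", "body": {
  "series": [
    {"dx":-9,"dy":-40,"dz":0,"roll":0,"gripper":35},
    {"dx":-9,"dy":-40,"dz":0,"roll":0,"gripper":35},
    {"dx":-9,"dy":-40,"dz":0,"roll":0,"gripper":35},
    {"dx":-9,"dy":-40,"dz":0,"roll":0,"gripper":35},
    {"dx":-9,"dy":-40,"dz":0,"roll":0,"gripper":35},
    {"dx":-6,"dy":-29,"dz":0,"roll":-3,"gripper":35},
    {"dx":0,"dy":0,"dz":40,"roll":0,"gripper":35},
    {"dx":0,"dy":0,"dz":40,"roll":0,"gripper":35}
  ]
}}

```text
t: 6.35
position: [0.4611, -0.321, 0.0787]
tcp_rot: [0.229, 3.132, -0.002]
wrist_force: [-0.6, 1.0, -3.1]
opening: 0.0453
grasp_force: 41.9
```

Call:
{"method": "move_arm", "body": {
  "series": [
    {"dx":0,"dy":0,"dz":20,"roll":0,"gripper":35},
    {"dx":0,"dy":0,"dz":0,"roll":0,"gripper":35},
    {"dx":0,"dy":0,"dz":0,"roll":0,"gripper":35},
    {"dx":0,"dy":0,"dz":0,"roll":0,"gripper":35}
  ]
}}

```text
t: 6.75
position: [0.462, -0.32, 0.0608]
tcp_rot: [0.226, 3.131, -0.003]
wrist_force: [-0.2, -0.1, -2.4]
opening: 0.0453
grasp_force: 41.9
```

```bash
python3 -c "
from h import *
go(463,-320,28,81.8);print(robot.get_obs()['opening'])"
```

```text
t 6.75 at [ 462.  -320.    60.8] ang 81.8 d [-1.   0.2 32.8] roll -0.0
0.04532865269306288
```

Call:
{"method": "move_arm", "body": {
  "series": [
    {"dx":0,"dy":0,"dz":18,"roll":0,"gripper":35},
    {"dx":0,"dy":0,"dz":10,"roll":0,"gripper":35},
    {"dx":0,"dy":0,"dz":4,"roll":0,"gripper":35},
    {"dx":0,"dy":0,"dz":0,"roll":0,"gripper":35},
    {"dx":0,"dy":0,"dz":0,"roll":0,"gripper":35},
    {"dx":0,"dy":0,"dz":0,"roll":0,"gripper":35}
  ]
}}

```text
t: 7.35
position: [0.4613, -0.3194, 0.0278]
tcp_rot: [0.226, 3.133, -0.001]
wrist_force: [0.7, 0.0, -1.0]
opening: 0.0452
grasp_force: 42.0
```

Call:
{"method": "move_arm", "body": {
  "series": [
    {"dx":0,"dy":0,"dz":1,"roll":0,"gripper":35},
    {"dx":0,"dy":0,"dz":0,"roll":0,"gripper":35},
    {"dx":0,"dy":0,"dz":0,"roll":0,"gripper":70},
    {"dx":0,"dy":0,"dz":0,"roll":0,"gripper":70},
    {"dx":0,"dy":0,"dz":0,"roll":0,"gripper":70},
    {"dx":0,"dy":0,"dz":0,"roll":0,"gripper":85},
    {"dx":0,"dy":0,"dz":-20,"roll":0,"gripper":85},
    {"dx":0,"dy":0,"dz":-40,"roll":0,"gripper":85}
  ]
}}

```text
t: 8.15
position: [0.458, -0.3166, 0.0829]
tcp_rot: [-0.226, -3.126, -0.009]
wrist_force: [0.5, -0.1, -0.4]
opening: 0.085
grasp_force: 0.0
```

Call:
{"method": "move_arm", "body": {
  "series": [
    {"dx":0,"dy":0,"dz":-40,"roll":0,"gripper":85},
    {"dx":0,"dy":0,"dz":-30,"roll":0,"gripper":85},
    {"dx":0,"dy":0,"dz":0,"roll":8,"gripper":85},
    {"dx":0,"dy":0,"dz":0,"roll":8,"gripper":85},
    {"dx":0,"dy":0,"dz":0,"roll":8,"gripper":85},
    {"dx":0,"dy":0,"dz":0,"roll":8,"gripper":85},
    {"dx":0,"dy":0,"dz":0,"roll":8,"gripper":85},
    {"dx":0,"dy":0,"dz":0,"roll":8,"gripper":85}
  ]
}}

```text
t: 8.95
position: [0.4608, -0.319, 0.1561]
tcp_rot: [-1.489, -2.766, -0.0]
wrist_force: [0.4, 0.6, -0.4]
opening: 0.0849
grasp_force: 0.0
```

```bash
python3 -c "
from h import *
go(501,-20,155,-11.3);print(robot.get_obs()['joints'])
p,d=eyes.snapshot('side');cv2.imwrite('pics/d.png',p[60:310,180:380][...,::-1])"
```

```text
t 8.95 at [ 460.8 -319.   156.1] ang 33.4 d [227.5 198.2   1.2] roll 44.7
[-7.30759312e-01  1.57803328e-01  1.83122807e+00 -1.53595149e-05
  1.15271131e+00 -1.31386748e+00]
```

View pics/d.png

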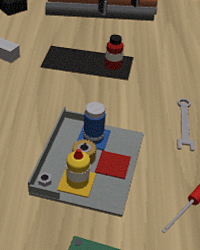

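Call:
{"method": "move_arm", "body": {
  "series": [
    {"dx":20,"dy":18,"dz":0,"roll":0,"gripper":85},
    {"dx":34,"dy":30,"dz":0,"roll":0,"gripper":85},
    {"dx":34,"dy":30,"dz":0,"roll":0,"gripper":85},
    {"dx":34,"dy":30,"dz":0,"roll":0,"gripper":85},
    {"dx":34,"dy":30,"dz":0,"roll":0,"gripper":85},
    {"dx":34,"dy":30,"dz":0,"roll":0,"gripper":85},
    {"dx":25,"dy":20,"dz":0,"roll":0,"gripper":85},
    {"dx":12,"dy":10,"dz":0,"roll":0,"gripper":85}
  ]
}}

```text
t: 9.8
position: [0.4993, -0.0176, 0.1562]
tcp_rot: [-1.474, -2.774, -0.001]
wrist_force: [-0.2, 0.2, -0.1]
opening: 0.0853
grasp_force: 0.0
```

Call:
{"method": "move_arm", "body": {
  "series": [
    {"dx":0,"dy":0,"dz":0,"roll":8,"gripper":85},
    {"dx":0,"dy":0,"dz":0,"roll":8,"gripper":85},
    {"dx":0,"dy":0,"dz":0,"roll":8,"gripper":85},
    {"dx":0,"dy":0,"dz":0,"roll":8,"gripper":85},
    {"dx":0,"dy":0,"dz":0,"roll":8,"gripper":85},
    {"dx":0,"dy":0,"dz":0,"roll":5,"gripper":85},
    {"dx":0,"dy":0,"dz":0,"roll":0,"gripper":85},
    {"dx":0,"dy":0,"dz":0,"roll":0,"gripper":85}
  ]
}}

```text
t: 10.6
position: [0.4994, -0.0203, 0.1562]
tcp_rot: [-2.426, -1.996, 0.0]
wrist_force: [-0.4, 0.4, -0.4]
opening: 0.085
grasp_force: 0.0
```

```bash
python3 -c "
from h import *
go(501,-20,38,-11.3)"
```

```text
t 10.6 at [499.4 -20.3 156.2] ang -11.1 d [  0.6   1.5 118.2] roll 0.2
```

Call:
{"method": "move_arm", "body": {
  "series": [
    {"dx":1,"dy":1,"dz":40,"roll":0,"gripper":85},
    {"dx":0,"dy":0,"dz":40,"roll":0,"gripper":85},
    {"dx":0,"dy":0,"dz":25,"roll":0,"gripper":85},
    {"dx":0,"dy":0,"dz":13,"roll":0,"gripper":85},
    {"dx":0,"dy":0,"dz":0,"roll":0,"gripper":85},
    {"dx":0,"dy":0,"dz":0,"roll":0,"gripper":85},
    {"dx":0,"dy":0,"dz":0,"roll":0,"gripper":85},
    {"dx":0,"dy":0,"dz":0,"roll":0,"gripper":85}
  ]
}}

```text
t: 11.4
position: [0.5023, -0.0198, 0.04]
tcp_rot: [2.426, 1.991, 0.004]
wrist_force: [-0.2, 0.1, -0.7]
opening: 0.085
grasp_force: 0.0
```

Call:
{"method": "move_arm", "body": {
  "series": [
    {"dx":0,"dy":0,"dz":0,"roll":0,"gripper":35},
    {"dx":0,"dy":0,"dz":0,"roll":0,"gripper":35},
    {"dx":0,"dy":0,"dz":0,"roll":0,"gripper":35},
    {"dx":0,"dy":0,"dz":0,"roll":0,"gripper":35},
    {"dx":0,"dy":0,"dz":0,"roll":0,"gripper":35},
    {"dx":0,"dy":0,"dz":0,"roll":0,"gripper":35},
    {"dx":0,"dy":0,"dz":0,"roll":0,"gripper":35}
  ]
}}

```text
t: 12.1
position: [0.5012, -0.0197, 0.0388]
tcp_rot: [2.428, 1.992, 0.001]
wrist_force: [0.8, 0.5, 5.7]
opening: 0.0451
grasp_force: 41.4
```

```bash
python3 -c "
from h import *
go(532.4,-329.8,150,81.8)"
```

```text
t 12.1 at [501.2 -19.7  38.8] ang -11.3 d [-298.1   91.2 -111.1] roll 86.9
```

Call:
{"method": "move_arm", "body": {
  "series": [
    {"dx":0,"dy":0,"dz":-15,"roll":0,"gripper":35},
    {"dx":0,"dy":0,"dz":-35,"roll":0,"gripper":35},
    {"dx":0,"dy":0,"dz":-40,"roll":0,"gripper":35},
    {"dx":0,"dy":0,"dz":-25,"roll":0,"gripper":35},
    {"dx":-18,"dy":6,"dz":0,"roll":0,"gripper":35},
    {"dx":-35,"dy":11,"dz":0,"roll":0,"gripper":35},
    {"dx":-40,"dy":12,"dz":0,"roll":0,"gripper":35},
    {"dx":-40,"dy":12,"dz":0,"roll":0,"gripper":35}
  ]
}}

```text
t: 12.9
position: [0.5133, -0.1583, 0.1514]
tcp_rot: [-2.425, -1.992, 0.002]
wrist_force: [0.6, 1.1, -3.1]
opening: 0.045
grasp_force: 41.9
```

Call:
{"method": "move_arm", "body": {
  "series": [
    {"dx":-40,"dy":12,"dz":0,"roll":0,"gripper":35},
    {"dx":-40,"dy":12,"dz":0,"roll":0,"gripper":35},
    {"dx":-40,"dy":12,"dz":0,"roll":0,"gripper":35},
    {"dx":-30,"dy":9,"dz":0,"roll":0,"gripper":35},
    {"dx":-15,"dy":5,"dz":0,"roll":0,"gripper":35},
    {"dx":0,"dy":0,"dz":0,"roll":8,"gripper":35},
    {"dx":0,"dy":0,"dz":0,"roll":8,"gripper":35},
    {"dx":0,"dy":0,"dz":0,"roll":8,"gripper":35}
  ]
}}

```text
t: 13.7
position: [0.5306, -0.3281, 0.1513]
tcp_rot: [-2.79, -1.434, 0.002]
wrist_force: [0.1, 0.2, -2.7]
opening: 0.0449
grasp_force: 41.9
```

Call:
{"method": "move_arm", "body": {
  "series": [
    {"dx":0,"dy":0,"dz":0,"roll":8,"gripper":35},
    {"dx":0,"dy":0,"dz":0,"roll":8,"gripper":35},
    {"dx":0,"dy":0,"dz":0,"roll":8,"gripper":35},
    {"dx":0,"dy":0,"dz":0,"roll":8,"gripper":35},
    {"dx":0,"dy":0,"dz":0,"roll":8,"gripper":35},
    {"dx":0,"dy":0,"dz":0,"roll":8,"gripper":35},
    {"dx":0,"dy":0,"dz":0,"roll":8,"gripper":35},
    {"dx":0,"dy":0,"dz":0,"roll":7,"gripper":35}
  ]
}}

```text
t: 14.5
position: [0.5307, -0.3277, 0.1514]
tcp_rot: [-3.13, 0.233, 0.005]
wrist_force: [-0.6, -0.2, -2.8]
opening: 0.0451
grasp_force: 41.9
```

```bash
python3 -c "
from h import *
go(532.4,-329.8,29,81.8)"
```

```text
t 14.5 at [ 530.7 -327.7  151.4] ang -98.5 d [  2.4   2.2 122.4] roll -0.3
```

Call:
{"method": "move_arm", "body": {
  "series": [
    {"dx":2,"dy":2,"dz":40,"roll":0,"gripper":35},
    {"dx":0,"dy":0,"dz":40,"roll":0,"gripper":35},
    {"dx":0,"dy":0,"dz":25,"roll":0,"gripper":35},
    {"dx":0,"dy":0,"dz":12,"roll":0,"gripper":35},
    {"dx":0,"dy":0,"dz":4,"roll":0,"gripper":35},
    {"dx":0,"dy":0,"dz":0,"roll":0,"gripper":35},
    {"dx":0,"dy":0,"dz":0,"roll":0,"gripper":35},
    {"dx":0,"dy":0,"dz":0,"roll":0,"gripper":35}
  ]
}}

```text
t: 15.3
position: [0.5348, -0.3329, 0.0345]
tcp_rot: [3.131, -0.226, 0.005]
wrist_force: [0.3, -0.3, -2.7]
opening: 0.0452
grasp_force: 41.8
```

Call:
{"method": "move_arm", "body": {
  "series": [
    {"dx":0,"dy":0,"dz":3,"roll":0,"gripper":35},
    {"dx":0,"dy":0,"dz":1,"roll":0,"gripper":35},
    {"dx":0,"dy":0,"dz":0,"roll":0,"gripper":35},
    {"dx":0,"dy":0,"dz":0,"roll":0,"gripper":35},
    {"dx":0,"dy":0,"dz":0,"roll":0,"gripper":35}
  ]
}}

```text
t: 15.8
position: [0.5338, -0.3322, 0.0289]
tcp_rot: [3.133, -0.226, 0.001]
wrist_force: [-0.5, 0.7, 0.5]
opening: 0.0452
grasp_force: 42.1
```

Call:
{"method": "move_arm", "body": {
  "series": [
    {"dx":0,"dy":0,"dz":0,"roll":0,"gripper":70},
    {"dx":0,"dy":0,"dz":0,"roll":0,"gripper":70},
    {"dx":0,"dy":0,"dz":0,"roll":0,"gripper":70},
    {"dx":0,"dy":0,"dz":0,"roll":0,"gripper":85},
    {"dx":0,"dy":0,"dz":-20,"roll":0,"gripper":85},
    {"dx":0,"dy":0,"dz":-40,"roll":0,"gripper":85},
    {"dx":0,"dy":0,"dz":-40,"roll":0,"gripper":85},
    {"dx":0,"dy":0,"dz":-25,"roll":0,"gripper":85}
  ]
}}

```text
t: 16.6
position: [0.5347, -0.3328, 0.1569]
tcp_rot: [3.131, -0.226, 0.006]
wrist_force: [0.6, -0.3, 0.5]
opening: 0.0849
grasp_force: 0.0
```

Call:
{"method": "move_arm", "body": {
  "series": [
    {"dx":0,"dy":0,"dz":0,"roll":-8,"gripper":85},
    {"dx":0,"dy":0,"dz":0,"roll":-8,"gripper":85},
    {"dx":0,"dy":0,"dz":0,"roll":-8,"gripper":85},
    {"dx":0,"dy":0,"dz":0,"roll":-8,"gripper":85},
    {"dx":0,"dy":0,"dz":0,"roll":-8,"gripper":85},
    {"dx":0,"dy":0,"dz":0,"roll":-8,"gripper":85},
    {"dx":0,"dy":0,"dz":0,"roll":-8,"gripper":85},
    {"dx":0,"dy":0,"dz":0,"roll":-8,"gripper":85}
  ]
}}

```text
t: 17.4
position: [0.5333, -0.3318, 0.1532]
tcp_rot: [-2.773, -1.477, 0.0]
wrist_force: [-0.1, -0.2, -0.2]
opening: 0.0847
grasp_force: 0.0
```

Call:
{"method": "move_arm", "body": {
  "series": [
    {"dx":0,"dy":0,"dz":0,"roll":-8,"gripper":85},
    {"dx":0,"dy":0,"dz":0,"roll":-8,"gripper":85},
    {"dx":0,"dy":0,"dz":0,"roll":-7,"gripper":85},
    {"dx":0,"dy":0,"dz":0,"roll":0,"gripper":85}
  ]
}}

```text
t: 17.8
position: [0.5333, -0.3318, 0.1532]
tcp_rot: [-2.429, -1.992, 0.0]
wrist_force: [-0.5, -0.1, 0.6]
opening: 0.0852
grasp_force: 0.0
```

```bash
python3 -c "
from h import *
go(527.5,112,155,-11.3)"
```

```text
t 17.8 at [ 533.3 -331.8  153.2] ang -11.3 d [434.1 -92.4  -1.7] roll 0.0
```

Call:
{"method": "move_arm", "body": {
  "series": [
    {"dx":20,"dy":-4,"dz":0,"roll":0,"gripper":85},
    {"dx":40,"dy":-9,"dz":0,"roll":0,"gripper":85},
    {"dx":45,"dy":-10,"dz":0,"roll":0,"gripper":85},
    {"dx":45,"dy":-10,"dz":0,"roll":0,"gripper":85},
    {"dx":45,"dy":-10,"dz":0,"roll":0,"gripper":85},
    {"dx":45,"dy":-10,"dz":0,"roll":0,"gripper":85},
    {"dx":45,"dy":-10,"dz":0,"roll":0,"gripper":85},
    {"dx":45,"dy":-10,"dz":0,"roll":0,"gripper":85}
  ]
}}

```text
t: 18.6
position: [0.5252, 0.0089, 0.1534]
tcp_rot: [-2.431, -1.99, -0.001]
wrist_force: [0.6, 0.8, 0.3]
opening: 0.0851
grasp_force: 0.0
```

Call:
{"method": "move_arm", "body": {
  "series": [
    {"dx":45,"dy":-10,"dz":0,"roll":0,"gripper":85},
    {"dx":39,"dy":-6,"dz":0,"roll":0,"gripper":85},
    {"dx":20,"dy":-3,"dz":0,"roll":0,"gripper":85},
    {"dx":0,"dy":0,"dz":0,"roll":0,"gripper":85},
    {"dx":0,"dy":0,"dz":0,"roll":0,"gripper":85}
  ]
}}

```text
t: 19.1
position: [0.5272, 0.1124, 0.1532]
tcp_rot: [-2.428, -1.994, 0.001]
wrist_force: [-0.3, 0.7, -0.1]
opening: 0.0852
grasp_force: 0.0
```

```bash
python3 -c "
from h import *
go(527.5,112,38,-11.3)"
```

```text
t 19.1 at [527.2 112.4 153.2] ang -11.2 d [ -0.2   0.5 115.2] roll 0.1
```

Call:
{"method": "move_arm", "body": {
  "series": [
    {"dx":0,"dy":0,"dz":40,"roll":0,"gripper":85},
    {"dx":0,"dy":0,"dz":40,"roll":0,"gripper":85},
    {"dx":0,"dy":0,"dz":23,"roll":0,"gripper":85},
    {"dx":0,"dy":0,"dz":12,"roll":0,"gripper":85},
    {"dx":0,"dy":0,"dz":0,"roll":0,"gripper":85},
    {"dx":0,"dy":0,"dz":0,"roll":0,"gripper":85},
    {"dx":0,"dy":0,"dz":0,"roll":0,"gripper":85}
  ]
}}

```text
t: 19.8
position: [0.5298, 0.1116, 0.0402]
tcp_rot: [2.428, 1.991, 0.005]
wrist_force: [0.5, -0.7, 0.5]
opening: 0.0851
grasp_force: 0.0
```

Call:
{"method": "move_arm", "body": {
  "series": [
    {"dx":0,"dy":0,"dz":0,"roll":0,"gripper":35},
    {"dx":0,"dy":0,"dz":0,"roll":0,"gripper":35},
    {"dx":0,"dy":0,"dz":0,"roll":0,"gripper":35},
    {"dx":0,"dy":0,"dz":0,"roll":0,"gripper":35},
    {"dx":0,"dy":0,"dz":0,"roll":0,"gripper":35},
    {"dx":0,"dy":0,"dz":0,"roll":0,"gripper":35},
    {"dx":0,"dy":0,"dz":0,"roll":0,"gripper":35}
  ]
}}

```text
t: 20.5
position: [0.5285, 0.1119, 0.0392]
tcp_rot: [2.428, 1.993, 0.001]
wrist_force: [-0.7, 0.1, 5.6]
opening: 0.0447
grasp_force: 41.9
```

```bash
python3 -c "
from h import *
go(603,-341,155,81.8)"
```

```text
t 20.5 at [528.5 111.9  39.2] ang -11.3 d [-429.6  161.5 -115.8] roll 86.9
```

Call:
{"method": "move_arm", "body": {
  "series": [
    {"dx":0,"dy":0,"dz":-15,"roll":0,"gripper":35},
    {"dx":0,"dy":0,"dz":-35,"roll":0,"gripper":35},
    {"dx":0,"dy":0,"dz":-40,"roll":0,"gripper":35},
    {"dx":0,"dy":0,"dz":-30,"roll":0,"gripper":35},
    {"dx":-20,"dy":8,"dz":0,"roll":0,"gripper":35},
    {"dx":-35,"dy":13,"dz":0,"roll":0,"gripper":35},
    {"dx":-40,"dy":15,"dz":0,"roll":0,"gripper":35},
    {"dx":-40,"dy":15,"dz":0,"roll":0,"gripper":35}
  ]
}}

```text
t: 21.3
position: [0.551, -0.0315, 0.1584]
tcp_rot: [-2.427, -1.994, 0.001]
wrist_force: [-0.1, -0.0, -1.9]
opening: 0.0447
grasp_force: 41.5
```

Call:
{"method": "move_arm", "body": {
  "series": [
    {"dx":-40,"dy":15,"dz":0,"roll":0,"gripper":35},
    {"dx":-40,"dy":15,"dz":0,"roll":0,"gripper":35},
    {"dx":-40,"dy":15,"dz":0,"roll":0,"gripper":35},
    {"dx":-40,"dy":15,"dz":0,"roll":0,"gripper":35},
    {"dx":-40,"dy":15,"dz":0,"roll":0,"gripper":35},
    {"dx":-40,"dy":15,"dz":0,"roll":0,"gripper":35},
    {"dx":-35,"dy":13,"dz":0,"roll":0,"gripper":35},
    {"dx":-20,"dy":7,"dz":0,"roll":0,"gripper":35}
  ]
}}

```text
t: 22.1
position: [0.6012, -0.3445, 0.158]
tcp_rot: [2.431, 1.99, -0.001]
wrist_force: [0.2, -0.4, -1.9]
opening: 0.0448
grasp_force: 41.5
```

Call:
{"method": "move_arm", "body": {
  "series": [
    {"dx":0,"dy":0,"dz":0,"roll":8,"gripper":35},
    {"dx":0,"dy":0,"dz":0,"roll":8,"gripper":35},
    {"dx":0,"dy":0,"dz":0,"roll":8,"gripper":35},
    {"dx":0,"dy":0,"dz":0,"roll":8,"gripper":35},
    {"dx":0,"dy":0,"dz":0,"roll":8,"gripper":35},
    {"dx":0,"dy":0,"dz":0,"roll":8,"gripper":35},
    {"dx":0,"dy":0,"dz":0,"roll":8,"gripper":35},
    {"dx":0,"dy":0,"dz":0,"roll":8,"gripper":35}
  ]
}}

```text
t: 22.9
position: [0.6011, -0.3409, 0.1577]
tcp_rot: [-3.116, -0.394, 0.002]
wrist_force: [-0.1, -0.1, -2.1]
opening: 0.0447
grasp_force: 41.6
```

Call:
{"method": "move_arm", "body": {
  "series": [
    {"dx":0,"dy":0,"dz":0,"roll":8,"gripper":35},
    {"dx":0,"dy":0,"dz":0,"roll":8,"gripper":35},
    {"dx":0,"dy":0,"dz":0,"roll":7,"gripper":35},
    {"dx":0,"dy":0,"dz":0,"roll":0,"gripper":35},
    {"dx":0,"dy":0,"dz":0,"roll":0,"gripper":35}
  ]
}}

```text
t: 23.4
position: [0.6014, -0.3411, 0.1579]
tcp_rot: [-3.133, 0.222, 0.002]
wrist_force: [0.6, -0.0, -2.3]
opening: 0.0448
grasp_force: 41.6
```

```bash
python3 -c "
from h import *
go(603,-341,29.2,81.8)"
```

```text
t 23.4 at [ 601.4 -341.1  157.9] ang -98.1 d [  1.7  -0.3 128.7] roll 0.1
```

Call:
{"method": "move_arm", "body": {
  "series": [
    {"dx":1,"dy":0,"dz":40,"roll":0,"gripper":35},
    {"dx":0,"dy":0,"dz":40,"roll":0,"gripper":35},
    {"dx":0,"dy":0,"dz":25,"roll":0,"gripper":35},
    {"dx":0,"dy":0,"dz":14,"roll":0,"gripper":35},
    {"dx":0,"dy":0,"dz":6,"roll":0,"gripper":35},
    {"dx":0,"dy":0,"dz":0,"roll":0,"gripper":35},
    {"dx":0,"dy":0,"dz":0,"roll":0,"gripper":35},
    {"dx":0,"dy":0,"dz":0,"roll":0,"gripper":35}
  ]
}}

```text
t: 24.2
position: [0.6044, -0.3426, 0.0357]
tcp_rot: [3.131, -0.226, 0.006]
wrist_force: [1.2, 0.1, -2.3]
opening: 0.0448
grasp_force: 41.5
```

Call:
{"method": "move_arm", "body": {
  "series": [
    {"dx":0,"dy":0,"dz":3,"roll":0,"gripper":35},
    {"dx":0,"dy":0,"dz":2,"roll":0,"gripper":35},
    {"dx":0,"dy":0,"dz":0,"roll":0,"gripper":35},
    {"dx":0,"dy":0,"dz":0,"roll":0,"gripper":35},
    {"dx":0,"dy":0,"dz":0,"roll":0,"gripper":35}
  ]
}}

```text
t: 24.7
position: [0.6036, -0.342, 0.0293]
tcp_rot: [3.132, -0.226, 0.003]
wrist_force: [0.6, -0.7, 2.5]
opening: 0.0449
grasp_force: 41.8
```

Call:
{"method": "move_arm", "body": {
  "series": [
    {"dx":0,"dy":0,"dz":0,"roll":0,"gripper":70},
    {"dx":0,"dy":0,"dz":0,"roll":0,"gripper":70},
    {"dx":0,"dy":0,"dz":0,"roll":0,"gripper":70},
    {"dx":0,"dy":0,"dz":0,"roll":0,"gripper":85},
    {"dx":0,"dy":0,"dz":-20,"roll":0,"gripper":85},
    {"dx":0,"dy":0,"dz":-40,"roll":0,"gripper":85},
    {"dx":0,"dy":0,"dz":-40,"roll":0,"gripper":85},
    {"dx":0,"dy":0,"dz":-25,"roll":0,"gripper":85}
  ]
}}

```text
t: 25.5
position: [0.6041, -0.3425, 0.1571]
tcp_rot: [3.131, -0.226, 0.006]
wrist_force: [1.2, -0.1, -0.1]
opening: 0.085
grasp_force: 0.0
```

Call:
{"method": "move_arm", "body": {
  "series": [
    {"dx":0,"dy":0,"dz":0,"roll":-8,"gripper":85},
    {"dx":0,"dy":0,"dz":0,"roll":-8,"gripper":85},
    {"dx":0,"dy":0,"dz":0,"roll":-8,"gripper":85},
    {"dx":0,"dy":0,"dz":0,"roll":-8,"gripper":85},
    {"dx":0,"dy":0,"dz":0,"roll":-8,"gripper":85},
    {"dx":0,"dy":0,"dz":0,"roll":-8,"gripper":85}
  ]
}}

```text
t: 26.1
position: [0.6026, -0.3414, 0.153]
tcp_rot: [-2.951, -1.076, 0.001]
wrist_force: [-0.4, -0.2, -0.4]
opening: 0.0849
grasp_force: 0.0
```

Run:
```python
from h import *
p,d=eyes.snapshot("top");c=eyes.get_calibration("top")
cv2.imwrite("pics/e.png",cv2.resize(p[130:270,100:420],(800,350))[...,::-1])
g=mask(p,(12,90,60),(28,255,230),(228,198,254,222)); print("gear",rect(c,g,.04))
v,u=np.mgrid[130:270,185:420]; D=d[130:270,185:420]
W=(np.stack([(u-c["cx"])/c["fx"]*D,(v-c["cy"])/c["fy"]*D,D],-1)-c["t"])@c["R"]
k,l=cv2.connectedComponents(((W[...,2]>.03)&(W[...,2]<.048)&(u<285)&(v<230)).astype(np.uint8))
for i in range(1,k):
    w=W[l==i]
    if len(w)>30:print(len(w),((w.max(0)+w.min(0))/2).round(4),np.ptp(w,0))
for nm,lo,hi,roi in(("yel",(20,100,60),(32,255,255),(195,185,232,230)),("blue",(100,100,40),(125,255,255),(245,200,285,240)),("red",(0,120,40),(8,255,255),(215,218,255,255))):
    print(nm,rect(c,mask(p,lo,hi,roi),.014))
go(517.5,42,155)
```

```text
gear ((517.8443603515625, 40.86138153076172), (48.614620208740234, 45.7743034362793), 1.6790645122528076)
167 [0.5961 0.0357 0.0374] [0.04905699 0.22216623 0.01426636]
263 [0.518  0.0423 0.0376] [0.04951184 0.04880273 0.0150964 ]
yel ((527.9930419921875, 112.21073913574219), (64.76239776611328, 64.32133483886719), 78.56855010986328)
blue ((501.3155212402344, -21.027908325195312), (63.453125, 63.36360549926758), 78.73773193359375)
red ((456.2349853515625, 57.51422882080078), (61.83955383300781, 61.76631546020508), 78.81318664550781)
t 26.15 at [ 602.7 -341.4  153.1] ang -49.7 d [ 182.9 -347.6   -1.8] roll None
```

View pics/e.png

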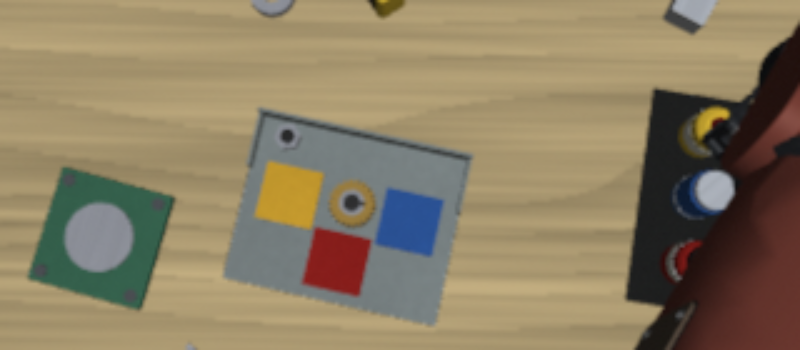

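The top view shows the three containers upright in a row on the mat (right), the bare pads where I measured them, and the gear untouched at (352,203). Now the gear.

Call:
{"method": "move_arm", "body": {
  "series": [
    {"dx":9,"dy":-17,"dz":0,"roll":0,"gripper":85},
    {"dx":19,"dy":-36,"dz":0,"roll":0,"gripper":85},
    {"dx":21,"dy":-40,"dz":0,"roll":0,"gripper":85},
    {"dx":21,"dy":-40,"dz":0,"roll":0,"gripper":85},
    {"dx":21,"dy":-40,"dz":0,"roll":0,"gripper":85},
    {"dx":21,"dy":-40,"dz":0,"roll":0,"gripper":85},
    {"dx":21,"dy":-40,"dz":0,"roll":0,"gripper":85},
    {"dx":21,"dy":-40,"dz":0,"roll":0,"gripper":85}
  ]
}}

```text
t: 26.95
position: [0.5333, -0.0161, 0.1534]
tcp_rot: [2.956, 1.063, 0.001]
wrist_force: [0.2, -0.7, 0.6]
opening: 0.0852
grasp_force: 0.0
```

Call:
{"method": "move_arm", "body": {
  "series": [
    {"dx":19,"dy":-36,"dz":0,"roll":0,"gripper":85},
    {"dx":10,"dy":-19,"dz":0,"roll":0,"gripper":85},
    {"dx":0,"dy":0,"dz":40,"roll":0,"gripper":85},
    {"dx":0,"dy":0,"dz":40,"roll":0,"gripper":85},
    {"dx":0,"dy":0,"dz":20,"roll":0,"gripper":85},
    {"dx":0,"dy":0,"dz":0,"roll":0,"gripper":85},
    {"dx":0,"dy":0,"dz":0,"roll":0,"gripper":85},
    {"dx":0,"dy":0,"dz":0,"roll":0,"gripper":85}
  ]
}}

```text
t: 27.75
position: [0.5229, 0.0429, 0.0552]
tcp_rot: [2.954, 1.066, 0.005]
wrist_force: [-0.5, 0.6, -0.1]
opening: 0.0849
grasp_force: 0.0
```

```bash
python3 -c "
from h import *
go(518,42,15)"
```

```text
t 27.75 at [522.9  42.9  55.2] ang -50.3 d [-4.4 -2.6 40.2] roll None
```

Call:
{"method": "move_arm", "body": {
  "series": [
    {"dx":-3,"dy":-2,"dz":20,"roll":0,"gripper":85},
    {"dx":0,"dy":0,"dz":12,"roll":0,"gripper":85},
    {"dx":0,"dy":0,"dz":6,"roll":0,"gripper":85},
    {"dx":0,"dy":0,"dz":0,"roll":0,"gripper":85},
    {"dx":0,"dy":0,"dz":0,"roll":0,"gripper":85},
    {"dx":0,"dy":0,"dz":0,"roll":0,"gripper":85}
  ]
}}

```text
t: 28.35
position: [0.5183, 0.0426, 0.0161]
tcp_rot: [2.954, 1.068, 0.002]
wrist_force: [-0.1, -0.2, 0.4]
opening: 0.085
grasp_force: 0.0
```

```bash
python3 -c "
from h import *
go(518,42,13)"
```

```text
t 28.35 at [518.3  42.6  16.1] ang -50.3 d [-0.7  0.3  3.1] roll None
```

Call:
{"method": "move_arm", "body": {
  "series": [
    {"dx":0,"dy":0,"dz":5,"roll":0,"gripper":85},
    {"dx":0,"dy":0,"dz":0,"roll":0,"gripper":85},
    {"dx":0,"dy":0,"dz":0,"roll":0,"gripper":40},
    {"dx":0,"dy":0,"dz":0,"roll":0,"gripper":40},
    {"dx":0,"dy":0,"dz":0,"roll":0,"gripper":40},
    {"dx":0,"dy":0,"dz":0,"roll":0,"gripper":40},
    {"dx":0,"dy":0,"dz":0,"roll":0,"gripper":40},
    {"dx":0,"dy":0,"dz":0,"roll":0,"gripper":40}
  ],
  "newtons": 50
}}

```text
t: 29.15
position: [0.5182, 0.0425, 0.0108]
tcp_rot: [2.954, 1.068, 0.002]
wrist_force: [2.0, -2.2, 3.3]
opening: 0.0493
grasp_force: 52.8
```

```bash
python3 -c "
from h import *
go(476.7,319,90)"
```

```text
t 29.15 at [518.2  42.5  10.8] ang -50.3 d [ 144.9 -239.1  -79.3] roll None
```

Call:
{"method": "move_arm", "body": {
  "series": [
    {"dx":0,"dy":0,"dz":-15,"roll":0,"gripper":40},
    {"dx":0,"dy":0,"dz":-35,"roll":0,"gripper":40},
    {"dx":0,"dy":0,"dz":-25,"roll":0,"gripper":40},
    {"dx":10,"dy":-17,"dz":0,"roll":0,"gripper":40},
    {"dx":20,"dy":-34,"dz":0,"roll":0,"gripper":40},
    {"dx":22,"dy":-36,"dz":0,"roll":0,"gripper":40},
    {"dx":22,"dy":-36,"dz":0,"roll":0,"gripper":40},
    {"dx":22,"dy":-36,"dz":0,"roll":0,"gripper":40}
  ]
}}

```text
t: 29.95
position: [0.4875, 0.2274, 0.0848]
tcp_rot: [-2.954, -1.067, 0.005]
wrist_force: [1.5, 0.1, -4.9]
opening: 0.0487
grasp_force: 53.1
```

Call:
{"method": "move_arm", "body": {
  "series": [
    {"dx":22,"dy":-36,"dz":0,"roll":0,"gripper":40},
    {"dx":17,"dy":-28,"dz":0,"roll":0,"gripper":40},
    {"dx":10,"dy":-16,"dz":0,"roll":0,"gripper":40},
    {"dx":0,"dy":0,"dz":0,"roll":0,"gripper":40},
    {"dx":0,"dy":0,"dz":30,"roll":0,"gripper":40},
    {"dx":0,"dy":0,"dz":15,"roll":0,"gripper":40},
    {"dx":0,"dy":0,"dz":0,"roll":0,"gripper":40},
    {"dx":0,"dy":0,"dz":0,"roll":0,"gripper":40}
  ]
}}

```text
t: 30.75
position: [0.4754, 0.3181, 0.0396]
tcp_rot: [2.955, 1.066, -0.004]
wrist_force: [0.1, -0.2, -2.8]
opening: 0.0484
grasp_force: 53.1
```

```bash
python3 -c "
from h import *
go(476.7,319,20)"
```

```text
t 30.75 at [475.4 318.1  39.6] ang -50.3 d [ 1.7  0.1 19.6] roll None
```

Call:
{"method": "move_arm", "body": {
  "series": [
    {"dx":1,"dy":0,"dz":10,"roll":0,"gripper":40},
    {"dx":0,"dy":0,"dz":6,"roll":0,"gripper":40},
    {"dx":0,"dy":0,"dz":2,"roll":0,"gripper":40},
    {"dx":0,"dy":0,"dz":0,"roll":0,"gripper":40},
    {"dx":0,"dy":0,"dz":0,"roll":0,"gripper":40},
    {"dx":0,"dy":0,"dz":0,"roll":0,"gripper":40}
  ]
}}

```text
t: 31.35
position: [0.4773, 0.32, 0.0227]
tcp_rot: [-2.954, -1.068, -0.001]
wrist_force: [0.7, -0.0, -3.2]
opening: 0.0486
grasp_force: 53.1
```

Call:
{"method": "move_arm", "body": {
  "series": [
    {"dx":0,"dy":0,"dz":2,"roll":0,"gripper":40},
    {"dx":0,"dy":0,"dz":1,"roll":0,"gripper":40},
    {"dx":0,"dy":0,"dz":0,"roll":0,"gripper":40},
    {"dx":0,"dy":0,"dz":0,"roll":0,"gripper":40},
    {"dx":0,"dy":0,"dz":0,"roll":0,"gripper":40}
  ]
}}

```text
t: 31.85
position: [0.4772, 0.3199, 0.0198]
tcp_rot: [-2.954, -1.068, -0.001]
wrist_force: [-1.1, 0.6, 2.3]
opening: 0.0488
grasp_force: 53.7
```

Call:
{"method": "move_arm", "body": {
  "series": [
    {"dx":0,"dy":0,"dz":0,"roll":0,"gripper":70},
    {"dx":0,"dy":0,"dz":0,"roll":0,"gripper":70},
    {"dx":0,"dy":0,"dz":0,"roll":0,"gripper":70},
    {"dx":0,"dy":0,"dz":0,"roll":0,"gripper":85},
    {"dx":0,"dy":0,"dz":-20,"roll":0,"gripper":85},
    {"dx":0,"dy":0,"dz":-40,"roll":0,"gripper":85},
    {"dx":0,"dy":0,"dz":-40,"roll":0,"gripper":85},
    {"dx":0,"dy":0,"dz":-30,"roll":0,"gripper":85}
  ],
  "newtons": 40
}}

```text
t: 32.65
position: [0.4779, 0.3203, 0.152]
tcp_rot: [-2.954, -1.068, -0.005]
wrist_force: [0.8, 0.1, 1.0]
opening: 0.0851
grasp_force: 0.0
```

```bash
python3 -c "
from h import *
go(603.5,-341.5,155,81.8);print(robot.get_obs()['joints'])"
```

```text
t 32.65 at [477.9 320.3 152. ] ang -50.3 d [-326.4  589.2   -3.6] roll 47.9
[4.68406210e-01 1.90980089e-01 1.80118820e+00 3.48353728e-05
 1.14641443e+00 1.34562209e+00]
```

Call:
{"method": "move_arm", "body": {
  "series": [
    {"dx":-11,"dy":20,"dz":0,"roll":0,"gripper":85},
    {"dx":-22,"dy":39,"dz":0,"roll":0,"gripper":85},
    {"dx":-23,"dy":42,"dz":0,"roll":0,"gripper":85},
    {"dx":-23,"dy":42,"dz":0,"roll":0,"gripper":85},
    {"dx":-23,"dy":42,"dz":0,"roll":0,"gripper":85},
    {"dx":-23,"dy":42,"dz":0,"roll":0,"gripper":85},
    {"dx":-23,"dy":42,"dz":0,"roll":0,"gripper":85},
    {"dx":-23,"dy":42,"dz":0,"roll":0,"gripper":85}
  ]
}}

```text
t: 33.45
position: [0.5445, -0.0307, 0.1495]
tcp_rot: [2.954, 1.067, 0.001]
wrist_force: [1.0, 0.2, -0.4]
opening: 0.0852
grasp_force: 0.0
```

Run:
```python
from h import *
p,d=eyes.snapshot("top");c=eyes.get_calibration("top")
g=mask(p,(12,90,60),(28,255,230),(120,205,160,245)); print("gear",rect(c,g,.049),g.sum())
v,u=np.mgrid[140:270,335:420]; D=d[140:270,335:420]
W=(np.stack([(u-c["cx"])/c["fx"]*D,(v-c["cy"])/c["fy"]*D,D],-1)-c["t"])@c["R"]
k,l=cv2.connectedComponents(((W[...,2]>.04)&(W[...,2]<.12)).astype(np.uint8))
for i in range(1,k):
    w=W[l==i]
    if len(w)>30:print(len(w),((w.max(0)+w.min(0))/2).round(4),np.ptp(w,0),w[:,2].max())
cv2.imwrite("pics/f.png",cv2.resize(p[130:270,100:420],(800,350))[...,::-1])
```

```text
gear ((476.16998291015625, 316.5907897949219), (52.42617416381836, 48.135860443115234), 66.2519760131836) 199
296 [ 0.6014 -0.3388  0.0669] [0.04563384 0.04499449 0.05259672] 0.09322190033468013
327 [ 0.5337 -0.3287  0.067 ] [0.04515792 0.04319159 0.05395907] 0.09401063374215055
303 [ 0.4606 -0.317   0.0683] [0.04605883 0.04503067 0.0559607 ] 0.09627137889009874
```

View pics/f.png

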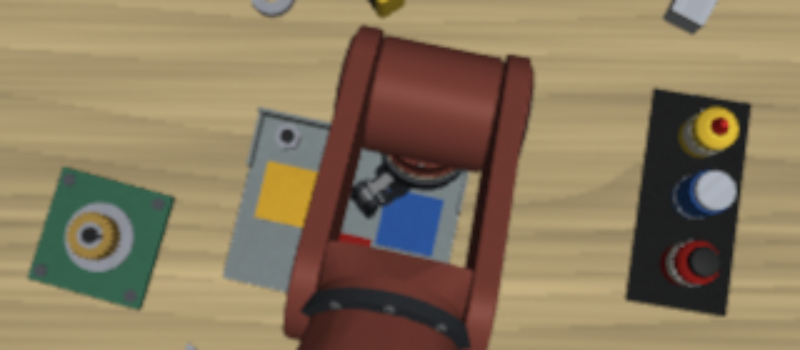

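Gear sits centred on the seat (about (476,317–320)), and the containers still stand on the mat. Now bring yellow back.

Call:
{"method": "move_arm", "body": {
  "series": [
    {"dx":-23,"dy":42,"dz":0,"roll":0,"gripper":85},
    {"dx":-23,"dy":42,"dz":0,"roll":0,"gripper":85},
    {"dx":-23,"dy":42,"dz":0,"roll":0,"gripper":85},
    {"dx":-23,"dy":42,"dz":0,"roll":0,"gripper":85},
    {"dx":-23,"dy":42,"dz":0,"roll":0,"gripper":85},
    {"dx":-22,"dy":38,"dz":0,"roll":0,"gripper":85},
    {"dx":-14,"dy":24,"dz":0,"roll":0,"gripper":85},
    {"dx":-4,"dy":6,"dz":0,"roll":0,"gripper":85}
  ]
}}

```text
t: 34.3
position: [0.6029, -0.345, 0.1492]
tcp_rot: [2.955, 1.062, 0.0]
wrist_force: [-0.8, 0.8, 0.4]
opening: 0.0849
grasp_force: 0.0
```

Call:
{"method": "move_arm", "body": {
  "series": [
    {"dx":0,"dy":0,"dz":0,"roll":8,"gripper":85},
    {"dx":0,"dy":0,"dz":0,"roll":8,"gripper":85},
    {"dx":0,"dy":0,"dz":0,"roll":8,"gripper":85},
    {"dx":0,"dy":0,"dz":0,"roll":8,"gripper":85},
    {"dx":0,"dy":0,"dz":0,"roll":8,"gripper":85},
    {"dx":0,"dy":0,"dz":0,"roll":8,"gripper":85},
    {"dx":0,"dy":0,"dz":0,"roll":0,"gripper":85}
  ]
}}

```text
t: 35.0
position: [0.6028, -0.3399, 0.149]
tcp_rot: [-3.133, 0.224, 0.001]
wrist_force: [-0.5, -0.4, -0.2]
opening: 0.0851
grasp_force: 0.0
```

```bash
python3 -c "
from h import *
go(603.5,-342,30,81.8)"
```

```text
t 35.0 at [ 602.8 -339.9  149. ] ang -98.2 d [  1.1   2.1 119. ] roll 0.0
```

Call:
{"method": "move_arm", "body": {
  "series": [
    {"dx":0,"dy":1,"dz":40,"roll":0,"gripper":85},
    {"dx":0,"dy":0,"dz":40,"roll":0,"gripper":85},
    {"dx":0,"dy":0,"dz":26,"roll":0,"gripper":85},
    {"dx":0,"dy":0,"dz":15,"roll":0,"gripper":85},
    {"dx":0,"dy":0,"dz":0,"roll":0,"gripper":85},
    {"dx":0,"dy":0,"dz":0,"roll":0,"gripper":85},
    {"dx":0,"dy":0,"dz":0,"roll":0,"gripper":85},
    {"dx":0,"dy":0,"dz":0,"roll":0,"gripper":85}
  ]
}}

```text
t: 35.8
position: [0.6043, -0.3436, 0.0309]
tcp_rot: [3.131, -0.226, 0.006]
wrist_force: [-0.0, -0.4, -0.1]
opening: 0.0853
grasp_force: 0.0
```

Call:
{"method": "move_arm", "body": {
  "series": [
    {"dx":0,"dy":0,"dz":0,"roll":0,"gripper":35},
    {"dx":0,"dy":0,"dz":0,"roll":0,"gripper":35},
    {"dx":0,"dy":0,"dz":0,"roll":0,"gripper":35},
    {"dx":0,"dy":0,"dz":0,"roll":0,"gripper":35},
    {"dx":0,"dy":0,"dz":0,"roll":0,"gripper":35},
    {"dx":0,"dy":0,"dz":0,"roll":0,"gripper":35},
    {"dx":0,"dy":0,"dz":0,"roll":0,"gripper":35}
  ]
}}

```text
t: 36.5
position: [0.6031, -0.3429, 0.029]
tcp_rot: [3.133, -0.226, 0.001]
wrist_force: [0.6, -0.9, 4.4]
opening: 0.0447
grasp_force: 41.7
```

```bash
python3 -c "
from h import *
go(528,112.2,155,78.7)"
```

```text
t 36.5 at [ 603.1 -342.9   29. ] ang -98.3 d [-139.6 -439.5 -126.4] roll 3.0
```

Call:
{"method": "move_arm", "body": {
  "series": [
    {"dx":0,"dy":0,"dz":-15,"roll":0,"gripper":35},
    {"dx":0,"dy":0,"dz":-35,"roll":0,"gripper":35},
    {"dx":0,"dy":0,"dz":-45,"roll":0,"gripper":35},
    {"dx":0,"dy":0,"dz":-30,"roll":0,"gripper":35},
    {"dx":-6,"dy":-20,"dz":0,"roll":0,"gripper":35},
    {"dx":-11,"dy":-35,"dz":0,"roll":0,"gripper":35},
    {"dx":-13,"dy":-41,"dz":0,"roll":0,"gripper":35},
    {"dx":-13,"dy":-41,"dz":0,"roll":0,"gripper":35}
  ]
}}

```text
t: 37.3
position: [0.5785, -0.1992, 0.1528]
tcp_rot: [-3.132, 0.228, 0.003]
wrist_force: [1.3, 1.0, -2.3]
opening: 0.0448
grasp_force: 41.4
```

Call:
{"method": "move_arm", "body": {
  "series": [
    {"dx":-13,"dy":-41,"dz":0,"roll":0,"gripper":35},
    {"dx":-13,"dy":-41,"dz":0,"roll":0,"gripper":35},
    {"dx":-13,"dy":-41,"dz":0,"roll":0,"gripper":35},
    {"dx":-13,"dy":-41,"dz":0,"roll":0,"gripper":35},
    {"dx":-13,"dy":-41,"dz":0,"roll":0,"gripper":35},
    {"dx":-13,"dy":-41,"dz":0,"roll":0,"gripper":35},
    {"dx":-11,"dy":-34,"dz":0,"roll":0,"gripper":35},
    {"dx":-7,"dy":-22,"dz":0,"roll":3,"gripper":35}
  ]
}}

```text
t: 38.1
position: [0.5263, 0.1144, 0.1529]
tcp_rot: [-3.126, 0.307, 0.003]
wrist_force: [-0.0, -0.0, -1.7]
opening: 0.0445
grasp_force: 41.5
```

Call:
{"method": "move_arm", "body": {
  "series": [
    {"dx":0,"dy":0,"dz":40,"roll":0,"gripper":35},
    {"dx":0,"dy":0,"dz":40,"roll":0,"gripper":35},
    {"dx":0,"dy":0,"dz":0,"roll":0,"gripper":35},
    {"dx":0,"dy":0,"dz":0,"roll":0,"gripper":35},
    {"dx":0,"dy":0,"dz":0,"roll":0,"gripper":35},
    {"dx":0,"dy":0,"dz":0,"roll":0,"gripper":35}
  ]
}}

```text
t: 38.7
position: [0.5305, 0.1118, 0.076]
tcp_rot: [-3.126, 0.309, -0.008]
wrist_force: [-0.8, 0.1, -1.8]
opening: 0.0446
grasp_force: 42.1
```

```bash
python3 -c "
from h import *
go(528,112.2,39,78.7)"
```

```text
t 38.7 at [530.5 111.8  76. ] ang -101.3 d [-2.7  0.1 36.9] roll 0.0
```

Call:
{"method": "move_arm", "body": {
  "series": [
    {"dx":-1,"dy":0,"dz":20,"roll":0,"gripper":35},
    {"dx":0,"dy":0,"dz":10,"roll":0,"gripper":35},
    {"dx":0,"dy":0,"dz":3,"roll":0,"gripper":35},
    {"dx":0,"dy":0,"dz":0,"roll":0,"gripper":35},
    {"dx":0,"dy":0,"dz":0,"roll":0,"gripper":35},
    {"dx":0,"dy":0,"dz":0,"roll":0,"gripper":35}
  ]
}}

```text
t: 39.3
position: [0.528, 0.1121, 0.0411]
tcp_rot: [-3.126, 0.308, -0.002]
wrist_force: [0.3, -0.3, -2.0]
opening: 0.045
grasp_force: 42.1
```

```bash
python3 -c "
from h import *
go(528,112.2,39,78.7)"
```

```text
t 39.3 at [528.  112.1  41.1] ang -101.3 d [ 0.  -0.1  2.1] roll 0.0
```

Call:
{"method": "move_arm", "body": {
  "series": [
    {"dx":0,"dy":0,"dz":2,"roll":0,"gripper":35},
    {"dx":0,"dy":0,"dz":1,"roll":0,"gripper":35},
    {"dx":0,"dy":0,"dz":0,"roll":0,"gripper":35},
    {"dx":0,"dy":0,"dz":0,"roll":0,"gripper":35},
    {"dx":0,"dy":0,"dz":0,"roll":0,"gripper":35}
  ]
}}

```text
t: 39.8
position: [0.5282, 0.1122, 0.0389]
tcp_rot: [-3.126, 0.308, -0.002]
wrist_force: [-1.7, -0.1, 4.7]
opening: 0.0446
grasp_force: 42.9
```

Call:
{"method": "move_arm", "body": {
  "series": [
    {"dx":0,"dy":0,"dz":0,"roll":0,"gripper":70},
    {"dx":0,"dy":0,"dz":0,"roll":0,"gripper":70},
    {"dx":0,"dy":0,"dz":0,"roll":0,"gripper":70},
    {"dx":0,"dy":0,"dz":0,"roll":0,"gripper":70},
    {"dx":0,"dy":0,"dz":-20,"roll":0,"gripper":70},
    {"dx":0,"dy":0,"dz":-40,"roll":0,"gripper":85},
    {"dx":0,"dy":0,"dz":-40,"roll":0,"gripper":85},
    {"dx":0,"dy":0,"dz":-20,"roll":-3,"gripper":85}
  ]
}}

```text
t: 40.6
position: [0.5294, 0.1123, 0.1612]
tcp_rot: [-3.133, 0.224, -0.009]
wrist_force: [0.6, -0.0, 0.4]
opening: 0.0848
grasp_force: 0.0
```

```bash
python3 -c "
from h import *
go(534,-332,150,81.8)"
```

```text
t 40.6 at [529.4 112.3 161.2] ang -98.2 d [ 67.7 439.1  11. ] roll 0.0
```

Call:
{"method": "move_arm", "body": {
  "series": [
    {"dx":3,"dy":20,"dz":0,"roll":0,"gripper":85},
    {"dx":6,"dy":38,"dz":0,"roll":0,"gripper":85},
    {"dx":7,"dy":43,"dz":0,"roll":0,"gripper":85},
    {"dx":7,"dy":43,"dz":0,"roll":0,"gripper":85},
    {"dx":7,"dy":43,"dz":0,"roll":0,"gripper":85},
    {"dx":7,"dy":43,"dz":0,"roll":0,"gripper":85},
    {"dx":7,"dy":43,"dz":0,"roll":0,"gripper":85},
    {"dx":7,"dy":43,"dz":0,"roll":0,"gripper":85}
  ]
}}

```text
t: 41.4
position: [0.532, -0.2097, 0.1572]
tcp_rot: [-3.133, 0.226, -0.0]
wrist_force: [0.5, -0.4, 0.5]
opening: 0.085
grasp_force: 0.0
```

Call:
{"method": "move_arm", "body": {
  "series": [
    {"dx":6,"dy":43,"dz":0,"roll":0,"gripper":85},
    {"dx":6,"dy":40,"dz":0,"roll":0,"gripper":85},
    {"dx":4,"dy":28,"dz":0,"roll":0,"gripper":85},
    {"dx":2,"dy":12,"dz":0,"roll":0,"gripper":85},
    {"dx":0,"dy":0,"dz":0,"roll":0,"gripper":85},
    {"dx":0,"dy":0,"dz":0,"roll":0,"gripper":85},
    {"dx":0,"dy":0,"dz":0,"roll":0,"gripper":85}
  ]
}}

```text
t: 42.1
position: [0.5325, -0.3304, 0.157]
tcp_rot: [-3.133, 0.224, 0.001]
wrist_force: [0.7, -0.4, 0.1]
opening: 0.0849
grasp_force: 0.0
```

```bash
python3 -c "
from h import *
go(534,-332,29,81.8)"
```

```text
t 42.1 at [ 532.5 -330.4  157. ] ang -98.2 d [  1.9   1.5 128. ] roll 0.0
```

Call:
{"method": "move_arm", "body": {
  "series": [
    {"dx":1,"dy":1,"dz":40,"roll":0,"gripper":85},
    {"dx":0,"dy":0,"dz":40,"roll":0,"gripper":85},
    {"dx":0,"dy":0,"dz":30,"roll":0,"gripper":85},
    {"dx":0,"dy":0,"dz":18,"roll":0,"gripper":85},
    {"dx":0,"dy":0,"dz":0,"roll":0,"gripper":85},
    {"dx":0,"dy":0,"dz":0,"roll":0,"gripper":85},
    {"dx":0,"dy":0,"dz":0,"roll":0,"gripper":85},
    {"dx":0,"dy":0,"dz":0,"roll":0,"gripper":85}
  ]
}}

```text
t: 42.9
position: [0.5349, -0.3346, 0.0318]
tcp_rot: [3.131, -0.226, 0.006]
wrist_force: [0.8, -0.0, 0.6]
opening: 0.0849
grasp_force: 0.0
```

Call:
{"method": "move_arm", "body": {
  "series": [
    {"dx":0,"dy":0,"dz":0,"roll":0,"gripper":35},
    {"dx":0,"dy":0,"dz":0,"roll":0,"gripper":35},
    {"dx":0,"dy":0,"dz":0,"roll":0,"gripper":35},
    {"dx":0,"dy":0,"dz":0,"roll":0,"gripper":35},
    {"dx":0,"dy":0,"dz":0,"roll":0,"gripper":35},
    {"dx":0,"dy":0,"dz":0,"roll":0,"gripper":35},
    {"dx":0,"dy":0,"dz":0,"roll":0,"gripper":35}
  ]
}}

```text
t: 43.6
position: [0.5337, -0.3336, 0.03]
tcp_rot: [3.133, -0.226, 0.001]
wrist_force: [-0.7, 2.1, 5.7]
opening: 0.0453
grasp_force: 41.4
```

```bash
python3 -c "
from h import *
go(501.3,-21,155,78.7)"
```

```text
t 43.6 at [ 533.7 -333.6   30. ] ang -98.3 d [ -76.9 -304.7 -125.2] roll 3.0
```

Call:
{"method": "move_arm", "body": {
  "series": [
    {"dx":0,"dy":0,"dz":-15,"roll":0,"gripper":35},
    {"dx":0,"dy":0,"dz":-35,"roll":0,"gripper":35},
    {"dx":0,"dy":0,"dz":-45,"roll":0,"gripper":35},
    {"dx":0,"dy":0,"dz":-30,"roll":0,"gripper":35},
    {"dx":-5,"dy":-20,"dz":0,"roll":0,"gripper":35},
    {"dx":-9,"dy":-35,"dz":0,"roll":0,"gripper":35},
    {"dx":-10,"dy":-40,"dz":0,"roll":0,"gripper":35},
    {"dx":-10,"dy":-40,"dz":0,"roll":0,"gripper":35}
  ]
}}

```text
t: 44.4
position: [0.5177, -0.1935, 0.1536]
tcp_rot: [-3.133, 0.228, 0.003]
wrist_force: [0.8, 0.1, -2.1]
opening: 0.0454
grasp_force: 41.7
```

Call:
{"method": "move_arm", "body": {
  "series": [
    {"dx":-10,"dy":-40,"dz":0,"roll":0,"gripper":35},
    {"dx":-10,"dy":-40,"dz":0,"roll":0,"gripper":35},
    {"dx":-10,"dy":-40,"dz":0,"roll":0,"gripper":35},
    {"dx":-9,"dy":-35,"dz":0,"roll":0,"gripper":35},
    {"dx":-4,"dy":-15,"dz":0,"roll":3,"gripper":35},
    {"dx":0,"dy":0,"dz":40,"roll":0,"gripper":35},
    {"dx":0,"dy":0,"dz":40,"roll":0,"gripper":35},
    {"dx":0,"dy":0,"dz":0,"roll":0,"gripper":35}
  ]
}}

```text
t: 45.2
position: [0.4938, -0.0191, 0.0681]
tcp_rot: [-3.125, 0.307, 0.024]
wrist_force: [-1.4, 0.1, -3.8]
opening: 0.045
grasp_force: 42.2
```

Call:
{"method": "move_arm", "body": {
  "series": [
    {"dx":0,"dy":0,"dz":15,"roll":0,"gripper":35},
    {"dx":0,"dy":0,"dz":0,"roll":0,"gripper":35},
    {"dx":0,"dy":0,"dz":0,"roll":0,"gripper":35},
    {"dx":0,"dy":0,"dz":0,"roll":0,"gripper":35}
  ]
}}

```text
t: 45.6
position: [0.5021, -0.0209, 0.061]
tcp_rot: [3.126, -0.309, 0.004]
wrist_force: [-0.5, 0.2, -1.8]
opening: 0.045
grasp_force: 42.4
```

```bash
python3 -c "
from h import *
go(501.3,-21,40,78.7)"
```

```text
t 45.6 at [502.1 -20.9  61. ] ang -101.3 d [-0.8  0.3 21. ] roll 0.0
```

Call:
{"method": "move_arm", "body": {
  "series": [
    {"dx":0,"dy":0,"dz":12,"roll":0,"gripper":35},
    {"dx":0,"dy":0,"dz":7,"roll":0,"gripper":35},
    {"dx":0,"dy":0,"dz":0,"roll":0,"gripper":35},
    {"dx":0,"dy":0,"dz":0,"roll":0,"gripper":35},
    {"dx":0,"dy":0,"dz":0,"roll":0,"gripper":35},
    {"dx":0,"dy":0,"dz":0,"roll":0,"gripper":35}
  ]
}}

```text
t: 46.2
position: [0.5007, -0.0205, 0.0401]
tcp_rot: [-3.126, 0.308, 0.001]
wrist_force: [0.0, -0.6, -3.1]
opening: 0.0447
grasp_force: 42.6
```

```bash
python3 -c "
from h import *
go(501.3,-21,40,78.7)"
```

```text
t 46.2 at [500.7 -20.5  40.1] ang -101.3 d [0.7 0.4 0.1] roll 0.0
```

Call:
{"method": "move_arm", "body": {
  "series": [
    {"dx":0,"dy":0,"dz":1,"roll":0,"gripper":35},
    {"dx":0,"dy":0,"dz":1,"roll":0,"gripper":35},
    {"dx":0,"dy":0,"dz":0,"roll":0,"gripper":35},
    {"dx":0,"dy":0,"dz":0,"roll":0,"gripper":35},
    {"dx":0,"dy":0,"dz":0,"roll":0,"gripper":35}
  ]
}}

```text
t: 46.7
position: [0.501, -0.0205, 0.0396]
tcp_rot: [3.126, -0.308, -0.001]
wrist_force: [-2.8, 0.5, 5.0]
opening: 0.0451
grasp_force: 43.4
```

Call:
{"method": "move_arm", "body": {
  "series": [
    {"dx":0,"dy":0,"dz":0,"roll":0,"gripper":70},
    {"dx":0,"dy":0,"dz":0,"roll":0,"gripper":70},
    {"dx":0,"dy":0,"dz":0,"roll":0,"gripper":70},
    {"dx":0,"dy":0,"dz":0,"roll":0,"gripper":70},
    {"dx":0,"dy":0,"dz":-20,"roll":0,"gripper":70},
    {"dx":0,"dy":0,"dz":-40,"roll":0,"gripper":85},
    {"dx":0,"dy":0,"dz":-40,"roll":0,"gripper":85},
    {"dx":0,"dy":0,"dz":-20,"roll":-3,"gripper":85}
  ]
}}

```text
t: 47.5
position: [0.5031, -0.0209, 0.1622]
tcp_rot: [3.133, -0.224, 0.01]
wrist_force: [0.1, -0.4, 0.4]
opening: 0.0854
grasp_force: 0.0
```

```bash
python3 -c "
from h import *
go(461,-319,150,81.8)"
```

```text
t 47.5 at [503.1 -20.9 162.2] ang -98.2 d [  0.7 301.   12.2] roll 0.0
```

Call:
{"method": "move_arm", "body": {
  "series": [
    {"dx":0,"dy":20,"dz":0,"roll":0,"gripper":85},
    {"dx":0,"dy":38,"dz":0,"roll":0,"gripper":85},
    {"dx":0,"dy":42,"dz":0,"roll":0,"gripper":85},
    {"dx":0,"dy":42,"dz":0,"roll":0,"gripper":85},
    {"dx":0,"dy":42,"dz":0,"roll":0,"gripper":85},
    {"dx":0,"dy":42,"dz":0,"roll":0,"gripper":85},
    {"dx":0,"dy":40,"dz":0,"roll":0,"gripper":85},
    {"dx":0,"dy":25,"dz":0,"roll":0,"gripper":85}
  ]
}}

```text
t: 48.3
position: [0.4585, -0.3114, 0.1583]
tcp_rot: [3.132, -0.229, 0.001]
wrist_force: [0.2, 1.1, 0.4]
opening: 0.085
grasp_force: 0.0
```

Call:
{"method": "move_arm", "body": {
  "series": [
    {"dx":0,"dy":10,"dz":0,"roll":0,"gripper":85},
    {"dx":0,"dy":0,"dz":0,"roll":0,"gripper":85},
    {"dx":0,"dy":0,"dz":0,"roll":0,"gripper":85},
    {"dx":0,"dy":0,"dz":0,"roll":0,"gripper":85}
  ]
}}

```text
t: 48.7
position: [0.4578, -0.3168, 0.158]
tcp_rot: [-3.133, 0.224, 0.001]
wrist_force: [0.5, -0.3, -1.0]
opening: 0.0849
grasp_force: 0.0
```

```bash
python3 -c "
from h import *
go(461,-319.4,28,81.8)"
```

```text
t 48.7 at [ 457.8 -316.8  158. ] ang -98.2 d [  3.6   2.3 130. ] roll 0.0
```

Call:
{"method": "move_arm", "body": {
  "series": [
    {"dx":2,"dy":1,"dz":40,"roll":0,"gripper":85},
    {"dx":0,"dy":0,"dz":40,"roll":0,"gripper":85},
    {"dx":0,"dy":0,"dz":30,"roll":0,"gripper":85},
    {"dx":0,"dy":0,"dz":19,"roll":0,"gripper":85},
    {"dx":0,"dy":0,"dz":0,"roll":0,"gripper":85},
    {"dx":0,"dy":0,"dz":0,"roll":0,"gripper":85},
    {"dx":0,"dy":0,"dz":0,"roll":0,"gripper":85},
    {"dx":0,"dy":0,"dz":0,"roll":0,"gripper":85}
  ]
}}

```text
t: 49.5
position: [0.4609, -0.3205, 0.0313]
tcp_rot: [3.131, -0.225, 0.005]
wrist_force: [0.7, -0.3, 0.8]
opening: 0.085
grasp_force: 0.0
```

Call:
{"method": "move_arm", "body": {
  "series": [
    {"dx":0,"dy":0,"dz":0,"roll":0,"gripper":35},
    {"dx":0,"dy":0,"dz":0,"roll":0,"gripper":35},
    {"dx":0,"dy":0,"dz":0,"roll":0,"gripper":35},
    {"dx":0,"dy":0,"dz":0,"roll":0,"gripper":35},
    {"dx":0,"dy":0,"dz":0,"roll":0,"gripper":35},
    {"dx":0,"dy":0,"dz":0,"roll":0,"gripper":35},
    {"dx":0,"dy":0,"dz":0,"roll":0,"gripper":35}
  ]
}}

```text
t: 50.2
position: [0.4599, -0.32, 0.03]
tcp_rot: [3.133, -0.226, 0.001]
wrist_force: [-0.5, 1.0, 5.1]
opening: 0.0452
grasp_force: 41.7
```

```bash
python3 -c "
from h import *
go(456.2,57.5,155,78.7)"
```

```text
t 50.2 at [ 459.9 -320.    30. ] ang -98.3 d [ -57.8 -373.  -125.2] roll 3.0
```

Call:
{"method": "move_arm", "body": {
  "series": [
    {"dx":0,"dy":0,"dz":-15,"roll":0,"gripper":35},
    {"dx":0,"dy":0,"dz":-35,"roll":0,"gripper":35},
    {"dx":0,"dy":0,"dz":-45,"roll":0,"gripper":35},
    {"dx":0,"dy":0,"dz":-30,"roll":0,"gripper":35},
    {"dx":-3,"dy":-20,"dz":0,"roll":0,"gripper":35},
    {"dx":-6,"dy":-36,"dz":0,"roll":0,"gripper":35},
    {"dx":-6,"dy":-40,"dz":0,"roll":0,"gripper":35},
    {"dx":-6,"dy":-40,"dz":0,"roll":0,"gripper":35}
  ]
}}

```text
t: 51.0
position: [0.456, -0.179, 0.152]
tcp_rot: [-3.131, 0.228, 0.006]
wrist_force: [1.2, 0.6, -2.2]
opening: 0.0453
grasp_force: 41.8
```

Call:
{"method": "move_arm", "body": {
  "series": [
    {"dx":-6,"dy":-40,"dz":0,"roll":0,"gripper":35},
    {"dx":-6,"dy":-40,"dz":0,"roll":0,"gripper":35},
    {"dx":-6,"dy":-40,"dz":0,"roll":0,"gripper":35},
    {"dx":-6,"dy":-40,"dz":0,"roll":0,"gripper":35},
    {"dx":-6,"dy":-38,"dz":0,"roll":0,"gripper":35},
    {"dx":-5,"dy":-27,"dz":0,"roll":0,"gripper":35},
    {"dx":-2,"dy":-12,"dz":0,"roll":3,"gripper":35},
    {"dx":0,"dy":0,"dz":0,"roll":0,"gripper":35}
  ]
}}

```text
t: 51.8
position: [0.4529, 0.06, 0.1521]
tcp_rot: [-3.127, 0.303, 0.007]
wrist_force: [-0.5, -0.3, -3.2]
opening: 0.0453
grasp_force: 41.9
```

Call:
{"method": "move_arm", "body": {
  "series": [
    {"dx":0,"dy":0,"dz":40,"roll":0,"gripper":35},
    {"dx":0,"dy":0,"dz":40,"roll":0,"gripper":35},
    {"dx":0,"dy":0,"dz":15,"roll":0,"gripper":35},
    {"dx":0,"dy":0,"dz":0,"roll":0,"gripper":35},
    {"dx":0,"dy":0,"dz":0,"roll":0,"gripper":35},
    {"dx":0,"dy":0,"dz":0,"roll":0,"gripper":35},
    {"dx":0,"dy":0,"dz":0,"roll":0,"gripper":35}
  ]
}}

```text
t: 52.5
position: [0.4572, 0.0576, 0.0609]
tcp_rot: [-3.126, 0.308, -0.005]
wrist_force: [-0.3, 0.3, -2.4]
opening: 0.0452
grasp_force: 42.1
```

```bash
python3 -c "
from h import *
go(456,57.5,40,78.7)"
```

```text
t 52.5 at [457.2  57.6  60.9] ang -101.3 d [-1.3  0.3 20.9] roll 0.0
```

Call:
{"method": "move_arm", "body": {
  "series": [
    {"dx":0,"dy":0,"dz":12,"roll":0,"gripper":35},
    {"dx":0,"dy":0,"dz":7,"roll":0,"gripper":35},
    {"dx":0,"dy":0,"dz":0,"roll":0,"gripper":35},
    {"dx":0,"dy":0,"dz":0,"roll":0,"gripper":35},
    {"dx":0,"dy":0,"dz":0,"roll":0,"gripper":35},
    {"dx":0,"dy":0,"dz":0,"roll":0,"gripper":35}
  ]
}}

```text
t: 53.1
position: [0.4552, 0.0578, 0.04]
tcp_rot: [3.126, -0.308, -0.001]
wrist_force: [0.2, 0.2, -2.4]
opening: 0.0452
grasp_force: 42.5
```

Call:
{"method": "move_arm", "body": {
  "series": [
    {"dx":0,"dy":0,"dz":1,"roll":0,"gripper":35},
    {"dx":0,"dy":0,"dz":1,"roll":0,"gripper":35},
    {"dx":0,"dy":0,"dz":0,"roll":0,"gripper":35},
    {"dx":0,"dy":0,"dz":0,"roll":0,"gripper":35},
    {"dx":0,"dy":0,"dz":0,"roll":0,"gripper":35}
  ]
}}

```text
t: 53.6
position: [0.4556, 0.0578, 0.0398]
tcp_rot: [3.126, -0.308, -0.002]
wrist_force: [-5.3, -0.3, 10.1]
opening: 0.0449
grasp_force: 43.5
```

Touched down; release, lift, and move off toward the mat side for a clear view.

Call:
{"method": "move_arm", "body": {
  "series": [
    {"dx":0,"dy":0,"dz":-1,"roll":0,"gripper":70},
    {"dx":0,"dy":0,"dz":0,"roll":0,"gripper":70},
    {"dx":0,"dy":0,"dz":0,"roll":0,"gripper":70},
    {"dx":0,"dy":0,"dz":0,"roll":0,"gripper":70},
    {"dx":0,"dy":0,"dz":-20,"roll":0,"gripper":70},
    {"dx":0,"dy":0,"dz":-40,"roll":0,"gripper":70},
    {"dx":0,"dy":0,"dz":-45,"roll":0,"gripper":70},
    {"dx":0,"dy":0,"dz":-25,"roll":0,"gripper":70}
  ]
}}

```text
t: 54.4
position: [0.4576, 0.0578, 0.1729]
tcp_rot: [-3.126, 0.308, -0.008]
wrist_force: [1.4, 0.5, 0.2]
opening: 0.0698
grasp_force: 0.0
```

Call:
{"method": "move_arm", "body": {
  "series": [
    {"dx":0,"dy":30,"dz":0,"roll":0,"gripper":70},
    {"dx":0,"dy":45,"dz":0,"roll":0,"gripper":70},
    {"dx":0,"dy":45,"dz":0,"roll":0,"gripper":70},
    {"dx":0,"dy":45,"dz":0,"roll":0,"gripper":70},
    {"dx":0,"dy":45,"dz":0,"roll":0,"gripper":70},
    {"dx":0,"dy":45,"dz":0,"roll":0,"gripper":70},
    {"dx":0,"dy":30,"dz":0,"roll":0,"gripper":70},
    {"dx":0,"dy":0,"dz":0,"roll":0,"gripper":70}
  ]
}}

```text
t: 55.2
position: [0.3995, -0.2252, 0.1696]
tcp_rot: [3.124, -0.316, 0.001]
wrist_force: [0.3, -0.2, 0.4]
opening: 0.0699
grasp_force: 0.0
```

Run:
```python
from h import *
p,d=eyes.snapshot("top");c=eyes.get_calibration("top")
cv2.imwrite("pics/g.png",cv2.resize(p[130:270,100:420],(800,350))[...,::-1])
v,u=np.mgrid[185:260,110:295]; D=d[185:260,110:295]
W=(np.stack([(u-c["cx"])/c["fx"]*D,(v-c["cy"])/c["fy"]*D,D],-1)-c["t"])@c["R"]
for a,b in((.06,.12),(.043,.053)):
  k,l=cv2.connectedComponents(((W[...,2]>a)&(W[...,2]<b)).astype(np.uint8))
  for i in range(1,k):
    w=W[l==i]
    if len(w)>100:print(len(w),((w.max(0)+w.min(0))/2).round(4),w[:,2].max())
```

```text
252 [0.5272 0.1128 0.0814] 0.10269589856523412
250 [ 0.5007 -0.0182  0.083 ] 0.10344509497503952
257 [0.4559 0.0581 0.0826] 0.10470251953613616
273 [0.4764 0.3204 0.0481] 0.05299701562431101
```

View pics/g.png

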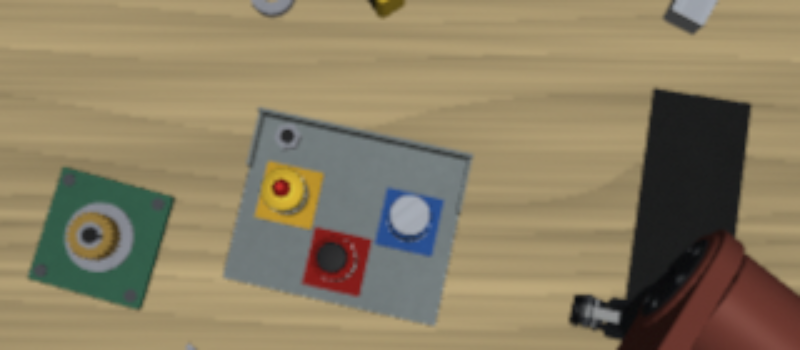

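All of them stand upright on their own pads, within 3 mm of the measured centres (yellow (290,190), blue (410,215), red (335,258)). The gear is on the seat and the arm is clear.

```bash
python3 -c "
from bench import robot
print(robot.job_done())"
```

```text
the job is handed in; nothing more can be done
None
```

I handed the job in at about 55 s of the 134 s limit: the gear is on the round seat, all three containers are back upright on their own pads (each within about 3 mm of centre by the last camera check), and everything is released; the hand-in returned no verdict.

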